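# Load the suction plate and bring the hand pump over its peak

### The arm

A 6-joint arm with a two-finger parallel gripper is mounted at the origin on the work surface. World frame = base frame: x ahead of the robot, y to its left, z up, the work surface at z = 0. Lengths are in mm, angles in rad, forces in N, time in s.
With the tool pointing down it reaches from about 350 to 975 mm from the base axis. Payload 7.1 kg.
Tool frame: the origin (TCP) lies at the very end of the fingers, on their centre line; the grasp point (between the pads) lies 19 mm behind it (ctrl.grip_depth is the distance from the TCP to the grasp point, in mm); x points along the fingers, z is the direction in which the jaws open and shut, and the axes are right-handed (so a half turn about x gives the same grasp; the last joint's range is limited). The gripper opens to 88 mm and grips with 3 to 60 N. Pads are 20 mm wide; open, the fingers measure 115 mm over their backs; the gripper's body (75 mm by 178 mm) begins 61 mm behind the grasp point.
Start: joints at [1.328, 0.423, 1.63, -0, 1.089, -0.019], TCP at [138.679, 609.404, 222.675] pointing down, gripper open.
Joint ranges: [-3, 3], [-0.9, 2.11], [0.09, 2.58], [-1.31, 4.45], [0.11, 2.69], [-2.54, 2.54]. Speed limits (rad/s): [2.39, 2.39, 3.01, 3.14, 3.14, 3.14].

### API

Orientations are given as a rotation vector (axis times angle).
In Python, from workcell import ctrl gives the robot as it stands. The module is installed in compiled form; this text tells all that it offers.
- The arm moves only by the tool send_rows, never from a script. Its argument "rows" is a list of rows, each a list of 4 numbers: the shift along the tool's x, y, z in mm, then the turn about the tool's x in rad. In form: [[x, y, z, turn], ...]. A call has 1 to 10 rows; each row shifts and turns the pose as measured when the row begins, along the tool's axes as they then stand; what a row does not reach is not made up. A row lasts 1/12 s, in which the tool goes at most 41.7 mm and 7.16 degrees, less where a joint would pass 70% of its speed; a pose out of reach is approached as far as the arm can. A call with a gripper value outside its range is refused whole. "fingers" is the opening, from 0 (shut) to 1 (fully open), set as the call begins (left out, the last holds). The fingers move at their own pace and stop on an object; the grip force is fixed at half the most. Time passes only in rows, so rows that do not move let the fingers close. It gives the time, the measured TCP pose, the force and the opening at its end, in the units of the state.
- ctrl.get_obs(): the state, without advancing time (a new reading comes with each control period).
- ctrl.get_image(name): name is "scene" or "top"; returns a dict with "img" (400x640x3 uint8, red, green, blue), "depth" (400x640 float32, mm along the optical axis (not along the pixel's ray), 0 where there is no reading), "mtx" (3x3 intrinsics, pixels), "dist_coeffs" ([k1, k2, p1, p2, k3] as OpenCV has them; the pictures are not rectified), "world_from_camera" (4x4, takes a point from camera to world coordinates). Camera axes: x right, y down, z forward; pixel columns grow to the right and rows downward; lengths in mm; the calibration is good to about 2 mm. A picture is of the moment at which its call begins.
- ctrl.close_job(): hands the job in, once; it reports no verdict.
The state is a dict: "t": time; "qpos": joint angles; "qvel": joint speeds; "joint_torque": joint torques, N m; "ee_pos": TCP position; "orientation": TCP orientation; "ft_force": force on the tool from outside, world axes, zero at the start; "moment": the same for the moment, N m; "width": finger opening in mm.
Only numpy, scipy, OpenCV 4.12 (cv2) and the standard library are available. Lean on these libraries where they do the work, as an engineer would, in place of code of your own. Each camera call takes 0.05 s, during which the arm holds its last target.

### The job

Turn every square pot that is drying upside down on the mat the right way up and stand it, mouth up, wholly on the suction hold-down plate, side by side and not stacked. Then close the vent by throwing the black-knobbed lever on the pump all the way over, away from the robot. Then turn the pump's flywheel by its peg, anticlockwise seen from above, feel the resistance climb to its peak, and stop just past it where the wheel stays by itself when let go; do not force it on into the next stiff stretch, and do not knock over the small jar on the mat.

Things in the scene. Friction and masses are not known exactly. Their poses are not given: they have to be found in the camera images.
- pot1_c (a point): centre of a square pot, white plastic, open box: 54 x 54 mm outside, 76 mm tall, wall and floor 4 mm, 0.13 kg. This point is half-way up and on the axis. Its own z axis points from the open mouth (38 mm along -z) to the closed end (38 mm along +z), so z up means mouth down; x and y are normal to the flat sides. It starts mouth down on the mat; it also lies stably on any side, so it can be turned over in two quarter turns. May be absent.
- pot2_c (a point): centre of a second, identical pot. May be absent.
- pot3_c (a point): centre of a third, identical pot. May be absent.
- mat: dark ribbed rubber drying mat, 300 (x) x 320 (y) x 4 mm, fixed; origin at the centre of its underside. It lies on the left or on the right of the plate. The jar stands on its far corner (118 mm along its x and 115 mm along its y).
- plate_top (a point): centre of the top face of the suction hold-down plate, a fixed aluminium slab with a dark perforated face, 130 (x) x 290 (y) mm, its top 18 mm above the table. Its x axis points away from the robot, y along its length.
- pump: the hand pump, fixed, 170 (x) x 250 (y) mm footprint; origin at the centre of its underside, x pointing away from the robot. Grey crankcase (130 x 150 mm, 88 mm tall) towards +y with the flywheel on top; lower aluminium valve end (110 x 90 mm, 62 mm tall) towards -y with the vent lever. The wheel and lever stand up to 175 mm above the table.
- wheel_axis (a point): point on the flywheel's upright axis, at the height of the peg's grip (145 mm above the table). The wheel is a level steel disc of 160 mm diameter, its rim's top 117 mm above the table.
- wheel_peg (a point): grip point on the flywheel's upright round peg: black, 20 mm diameter, standing 53 mm above the rim, 58 mm from the axis; this point is 28 mm above the rim and 25 mm below the peg's top.
- wheel (a joint): flywheel angle in rad, growing anticlockwise seen from above; starts near 0. The resistance felt at the peg grows from about 1 to 2 N at 0 to a peak of 6 to 10 N near 0.5, falls to 1 to 2 N by 1.1 and stays low until 1.5, then stiffens again. Let go, the wheel springs back to near 0 from between 0.2 and 0.95, and stays by itself between about 1.05 and 1.5. Past 1.9 is forced too far.
- vent_tip (a point): centre of the 26 mm black ball on the end of the vent lever, 80 mm from its pivot; the lever is a 10 mm steel rod and its pivot lies 84 mm above the table on the valve end; it swings in the pump's x-z plane.
- vent (a joint): vent lever angle in rad: 0 = open, leaning 0.5 rad towards the robot (pump -x); 1.0 = closed, leaning 0.5 rad away (pump +x). Starts at 0 to 0.25. Moves with 1 to 2 N at the ball and stays where it is left; at 1.0 it meets a hard stop.
- jar: small glass jar, 48 mm diameter, 55 mm tall, standing on the far corner of the mat; origin at the centre of its underside, z up. Bystander.
There are look-alikes about, which are no part of the job. What is shaped like the part that bears pot1_c but orange or purple is not meant. Leave any yellow look-alike of the part that bears pot3_c alone.

How it is judged (in metres and radians):
On the way, in this order (a step that is already met when the one before it is completed fails the run):
1. every pot stands mouth up on the plate, let go (angle between each of pot1_c, pot2_c, pot3_c's own z axis and vertical above 3 rad and x of pot1_c in the frame of plate_top between -0.042 and 0.042 m and y of pot1_c in the frame of plate_top between -0.122 and 0.122 m and z of pot1_c in the frame of plate_top between 0.03 and 0.046 m and x of pot2_c in the frame of plate_top between -0.042 and 0.042 m and y of pot2_c in the frame of plate_top between -0.122 and 0.122 m and z of pot2_c in the frame of plate_top between 0.03 and 0.046 m and x of pot3_c in the frame of plate_top between -0.042 and 0.042 m and y of pot3_c in the frame of plate_top between -0.122 and 0.122 m and z of pot3_c in the frame of plate_top between 0.03 and 0.046 m and contact force between each of pot1, pot2, pot3 and the fingers below 0.2 N), for 0.3 s.
2. the vent lever is thrown over (value of joint vent above 0.85 rad), for 0.2 s.
3. the flywheel is turned just past its resistance peak (value of joint wheel between 0.95 and 1.6 rad), for 0.2 s.
At the end, for the whole second after the job is handed in: Every pot present stands mouth up (within 0.14 rad) and at rest on the plate, its centre within 42 mm of the plate's centre line across and 122 mm along; the vent lever is past 0.85 rad; the flywheel, let go, rests between 0.95 and 1.6 rad (all of step 3 and angle between each of pot1_c, pot2_c, pot3_c's own z axis and vertical above 3 rad and x of pot1_c in the frame of plate_top between -0.042 and 0.042 m and y of pot1_c in the frame of plate_top between -0.122 and 0.122 m and z of pot1_c in the frame of plate_top between 0.03 and 0.046 m and x of pot2_c in the frame of plate_top between -0.042 and 0.042 m and y of pot2_c in the frame of plate_top between -0.122 and 0.122 m and z of pot2_c in the frame of plate_top between 0.03 and 0.046 m and x of pot3_c in the frame of plate_top between -0.042 and 0.042 m and y of pot3_c in the frame of plate_top between -0.122 and 0.122 m and z of pot3_c in the frame of plate_top between 0.03 and 0.046 m and value of joint vent above 0.85 rad and velocity of joint wheel between -0.1 and 0.1 rad/s and linear speed of each of pot1, pot2, pot3 below 0.02 m/s); the robot touches nothing.
It fails at once if the flywheel is forced past 1.9 rad (value of joint wheel above 1.9 rad).
It fails at once if the jar is knocked over (angle between jar's own z axis and vertical above 0.7 rad).
Of pot1, pot2, pot3 only 2 to 3 are there at a start; the rules pass over those that are not, and their reading is None.
At some moment in a run one of pot1, pot2, pot3 may be knocked a few centimetres aside while the robot is not near it.
Once in a run the grip may slacken for a moment while it holds something.
It also fails if it takes over 210 s, if anything falls off the work surface, if the arm or the gripper's body presses on something with over 40 N, if the wrist force passes 120 N, or if a joint passes its speed limit or range.

## Working session

There is one attempt and no reset: what is moved stays moved. The work goes in short steps, Python scripts to look and compute and a tool call to move; the robot and the scene stay as the last step left them, time stands still between calls to the robot, and variables do not carry over. Pictures are saved under pics/ and viewed, and the job is handed in when it is done.

Besides the shell and the picture viewer there is one more tool, called after ">>>" as name([rows], argument=value, ...), one row to a line, values as JSON. send_rows: Moves the arm, as the interface text tells. Its arguments: {"type":"object","properties":{"rows":{"type":"array"},"fingers":{"type":"number"}},"required":["rows"]}

```bash
mkdir -p pics
python3 - <<'E'
from workcell import ctrl
import cv2,numpy as np
print(ctrl.get_obs(), ctrl.grip_depth)
for n in("scene","top"):
    d=ctrl.get_image(n); cv2.imwrite(f"pics/{n}0.png",d["img"][:,:,::-1]); np.savez(f"{n}0.npz",**d)
    print(n,d["mtx"],d["dist_coeffs"],d["world_from_camera"])
E
```

```text
{'t': 0.0, 'qpos': array([ 1.32798832e+00,  4.23811972e-01,  1.63066544e+00, -1.63738720e-05,
        1.08859969e+00, -1.89831493e-02]), 'qvel': array([-0.00115201, -0.00067209,  0.00182725, -0.00035483,  0.00091934,
        0.00108701]), 'joint_torque': array([ 2.68657655e-03, -5.44621933e+01, -2.73672438e+01,  6.45177579e-02,
        2.25193135e-02, -1.16767469e-04]), 'ee_pos': array([138.56408824, 608.89045948, 221.92936945]), 'orientation': array([-1.04369716,  1.30799189,  1.04216686]), 'ft_force': array([ 0.68762024,  0.51614285, -0.24005775]), 'moment': array([-0.01642598,  0.0421122 , -0.0017343 ]), 'width': 87.73279792829885} 18.700000000000003
scene [[469.51713242   0.         325.2898984 ]
 [  0.         469.51713242 202.86118783]
 [  0.           0.           1.        ]] [0.04275291 0.         0.         0.         0.        ] [[ 2.57573114e-01  6.63998734e-01 -7.01969922e-01  1.53250648e+03]
 [ 9.66243349e-01 -1.81107541e-01  1.83231683e-01 -1.88314648e+02]
 [-5.46644143e-03 -7.25469323e-01 -6.88232794e-01  1.15288104e+03]
 [ 0.00000000e+00  0.00000000e+00  0.00000000e+00  1.00000000e+00]]
top [[480.78556811   0.         317.45635308]
 [  0.         480.78556811 201.62187197]
 [  0.           0.           1.        ]] [-0.06858125  0.          0.          0.          0.        ] [[-2.52481442e-02 -9.87626313e-01  1.54779835e-01  2.10430739e+02]
 [-9.99681071e-01  2.50267534e-02 -3.37906831e-03  8.60742004e+01]
 [-5.36379988e-04 -1.54815786e-01 -9.87943209e-01  1.72837863e+03]
 [ 0.00000000e+00  0.00000000e+00  0.00000000e+00  1.00000000e+00]]
```

View pics/scene0.png

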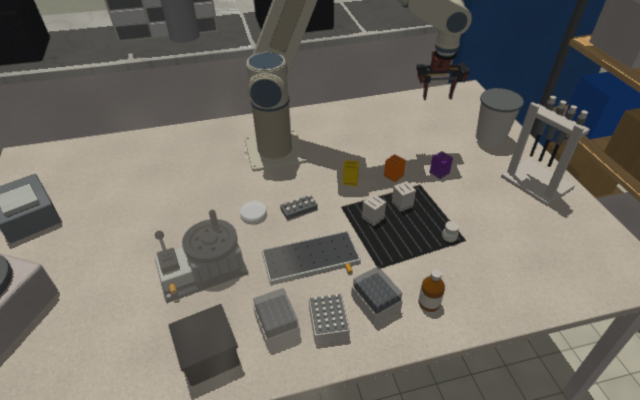

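View pics/top0.png

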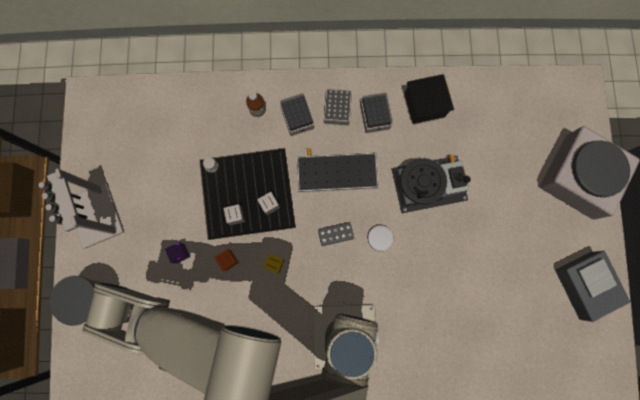

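```bash
cat > h.py <<'E'
import numpy as np,cv2
from workcell import ctrl
from scipy.spatial.transform import Rotation as R
def shot(n,name=None,crop=None,k=1):
    d=ctrl.get_image(n)
    if name:
        im=d["img"][:,:,::-1]
        if crop: x0,y0,x1,y1=crop; im=im[y0:y1,x0:x1]
        cv2.imwrite(f"pics/{name}.png",cv2.resize(im,None,fx=k,fy=k,interpolation=cv2.INTER_CUBIC))
    return d
def rays(d,uv):
    p=cv2.undistortPoints(np.asarray(uv,float).reshape(-1,1,2),d["mtx"],d["dist_coeffs"]).reshape(-1,2)
    return np.c_[p,np.ones(len(p))]
def plane(d,uv,z):
    T=d["world_from_camera"]; r=rays(d,uv)@T[:3,:3].T
    return T[:3,3]+r*((z-T[2,3])/r[:,2])[:,None]
def cloud(d):
    v,u=np.mgrid[0:400,0:640]; r=rays(d,np.c_[u.ravel(),v.ravel()])
    P=r*d["depth"].reshape(-1,1); T=d["world_from_camera"]
    return (P@T[:3,:3].T+T[:3,3]).reshape(400,640,3)
E
python3 - <<'E'
import numpy as np,cv2
from h import *
d=dict(np.load("top0.npz")); s=dict(np.load("scene0.npz"))
for n,dd,c in(("t",d,(190,130,480,260)),("s",s,(140,150,480,300))):
    x0,y0,x1,y1=c; cv2.imwrite(f"pics/crop_{n}.png",cv2.resize(dd["img"][y0:y1,x0:x1,::-1],None,fx=2.3,fy=2.3,interpolation=cv2.INTER_CUBIC))
C=cloud(d);CS=cloud(s)
im=d["img"].astype(int)
m=((im.min(2)>120)).astype(np.uint8); reg=np.zeros_like(m); reg[188:228,212:285]=1
n,l,st,ce=cv2.connectedComponentsWithStats(m*reg)
for i in range(1,n):
    if st[i,4]<30: continue
    print(st[i],ce[i], np.median(C[l==i],0)); 
    top=(l==i)&(np.abs(C[:,:,2]-80)<8)
    ys,xs=np.nonzero(top); r=cv2.minAreaRect(np.c_[xs,ys].astype(np.float32)); print(r)
    w=plane(d,cv2.boxPoints(r),80); print(w.mean(0),w)
# pump heights
for (u,v) in[(338,172),(425,180),(460,175),(210,163),(250,160)]: print(u,v,C[v,u])
# plate corners in top
def blob(cond,name):
    n,l,st,ce=cv2.connectedComponentsWithStats(cond.astype(np.uint8))
    for i in range(1,n):
        if st[i,4]<150: continue
        ys,xs=np.nonzero(l==i); 
        P=C[l==i]; r=cv2.minAreaRect(P[:,:2].astype(np.float32)); print(name,st[i,4],r)
X=C
z=C[:,:,2]; box=(C[:,:,0]>350)&(C[:,:,0]<720)
blob(box&(z>14)&(z<24),"plate"); blob(box&(z>100)&(z<125),"wheel");blob(box&(z>125)&(z<190),"high")
E
```

```text
[258 193  19  19 186] [267.29032258 201.90322581] [472.27265806 255.50020505  80.02510417]
((267.4923400878906, 201.86155700683594), (14.38802719116211, 14.884166717529297), 60.2551155090332)
[472.29386038 253.92861253  80.        ] [[482.10621373 288.76185623  80.        ]
 [507.02595711 243.5151841   80.        ]
 [462.38348915 219.16785169  80.        ]
 [437.65978153 264.26955809  80.        ]]
[224 205  17  17 189] [232.41798942 213.32275132] [433.75974951 375.76335895  79.6059185 ]
((232.20591735839844, 213.32354736328125), (14.309601783752441, 14.794672966003418), 75.96376037597656)
[435.1901664  376.79891377  80.        ] [[453.93179722 407.89418886  80.        ]
 [465.2761374  357.86050206  80.        ]
 [416.41286834 345.81613619  80.        ]
 [405.13986263 395.62482797  80.        ]]
338 172 [586.95033544   2.4542811   11.5007552 ]
425 180 [ 528.87842499 -290.31232369  115.36193761]
460 175 [ 547.26222234 -418.54541876   97.3863617 ]
210 163 [621.69031061 461.04594615  57.69990096]
250 160 [641.619852   324.60529068   6.29764102]
plate 2144 ((600.5543823242188, 6.06939697265625), (159.8085479736328, 290.2030029296875), 0.7081212401390076)
plate 892 ((452.1959533691406, 895.7806396484375), (202.2034912109375, 160.3308868408203), 19.819927215576172)
wheel 419 ((531.37548828125, -821.5848999023438), (331.1426696777344, 168.2118682861328), 12.554699897766113)
wheel 1601 ((527.770263671875, -285.1319274902344), (156.33424377441406, 158.3456268310547), 85.4419174194336)
high 4083 ((549.0173950195312, -898.3897705078125), (240.7154541015625, 239.67587280273438), 56.689945220947266)
```

View pics/crop_t.png

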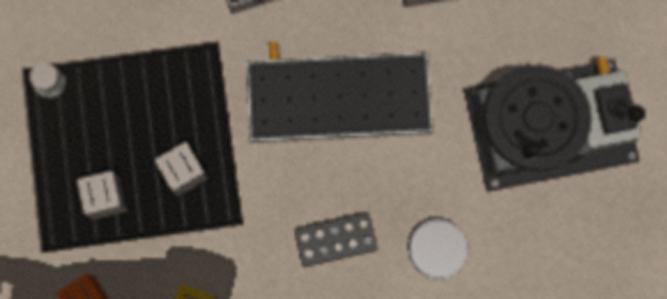

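View pics/crop_s.png

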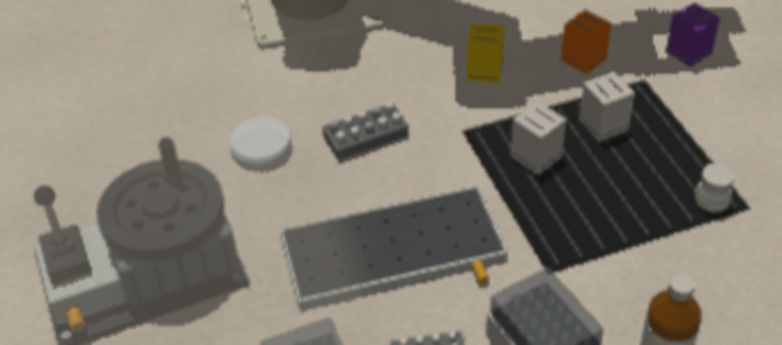

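```bash
python3 - <<'E'
from h import *
d=dict(np.load("top0.npz")); s=dict(np.load("scene0.npz"))
o=ctrl.get_obs(); print(R.from_rotvec(o["orientation"]).as_matrix().round(3))
def poly(dd,uv,z,name): print(name,plane(dd,uv,z).round(0).tolist())
# crop_t px -> image
ct=lambda p:[(190+x/2.3,130+y/2.3) for x,y in p]; cs=lambda p:[(140+x/2.3,150+y/2.3) for x,y in p]
p=plane(d,ct([(249,62),(427,54),(432,131),(252,138)]),18); print("plate",p.mean(0),p.round(0).tolist())
p=plane(s,cs([(282,238),(476,191),(507,255),(300,305)]),18); print("plateS",p.mean(0),p.round(0).tolist())
p=plane(d,ct([(23,70),(219,43),(243,223),(43,250)]),4); print("mat",p.mean(0),p.round(0).tolist())
p=plane(d,ct([(465,88),(614,60),(638,157),(490,189)]),6); print("pump",p.mean(0),p.round(0).tolist())
# wheel: circle in scene & top at 117
print("wheel c top",plane(d,ct([(537,117)]),117)," scene",plane(s,cs([(161,208)]),117))
print("ball top",plane(d,ct([(635,113)]),155),"scene",plane(s,cs([(44,195)]),155))
print("peg top",plane(d,ct([(527,148)]),170),"scene top",plane(s,cs([(167,144)]),170))
print("jar",plane(d,ct([(47,79)]),55))
E
python3 - <<'E'
import sys; sys.path.insert(0,'.')
from h import *
d=dict(np.load("top0.npz")); s=dict(np.load("scene0.npz"))
a=cv2.resize(d["img"][150:220,385:475,::-1],None,fx=4.4,fy=4.4,interpolation=cv2.INTER_CUBIC)
b=cv2.resize(s["img"][200:300,145:255,::-1],None,fx=3.6,fy=3.6,interpolation=cv2.INTER_CUBIC)
H=max(a.shape[0],b.shape[0]); c=np.zeros((H,a.shape[1]+b.shape[1],3),np.uint8); c[:a.shape[0],:a.shape[1]]=a; c[:b.shape[0],a.shape[1]:]=b
cv2.imwrite("pics/pump.png",np.clip(c*1.6,0,255).astype(np.uint8)); print(a.shape)
E
```

```text
[[-0.    -0.975  0.222]
 [-0.001  0.222  0.975]
 [-1.     0.    -0.001]]
plate [586.52427541   3.20853124  18.        ] [[645.0, 146.0, 18.0], [652.0, -137.0, 18.0], [527.0, -140.0, 18.0], [523.0, 144.0, 18.0]]
plateS [600.43016131   6.99451956  18.        ] [[547.0, -137.0, 18.0], [533.0, 145.0, 18.0], [656.0, 152.0, 18.0], [665.0, -133.0, 18.0]]
mat [518.25419429 335.25301999   4.        ] [[646.0, 510.0, 4.0], [682.0, 194.0, 4.0], [390.0, 161.0, 4.0], [355.0, 475.0, 4.0]]
pump [ 536.94113987 -333.6466099     6.        ] [[597.0, -197.0, 6.0], [638.0, -441.0, 6.0], [479.0, -468.0, 6.0], [434.0, -229.0, 6.0]]
wheel c top [[ 525.64567152 -284.49414021  117.        ]]  scene [[ 542.15520106 -282.62880508  117.        ]]
ball top [[ 520.73586752 -420.37993202  155.        ]] scene [[ 517.84481729 -417.77475841  155.        ]]
peg top [[ 470.36301867 -255.13838105  170.        ]] scene top [[ 482.50703785 -260.90245781  170.        ]]
jar [[617.35612112 460.02566738  55.        ]]
(308, 396, 3)
```

View pics/pump.png

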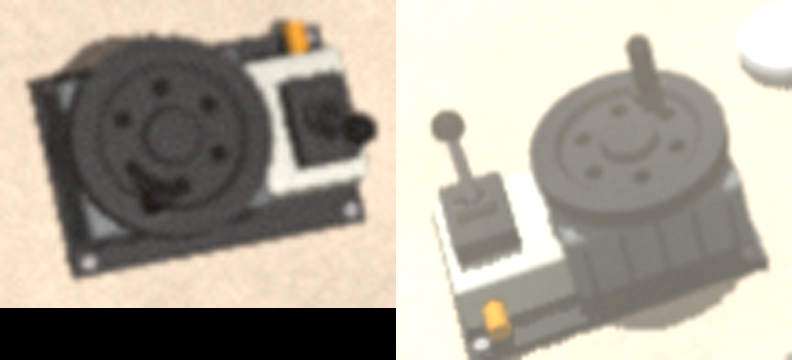

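Run:
```python
from h import *
d=dict(np.load("top0.npz")); s=dict(np.load("scene0.npz"))
C=cloud(d);S=cloud(s)
for nm,c in(("top",C),("scene",S)):
    z=c[:,:,2];x=c[:,:,0];y=c[:,:,1]
    b=(x>300)&(x<750)&(abs(y)<170)
    t=b&(abs(z)<6)&(y>-170); print(nm,"table z med",np.median(z[b&(abs(z)<12)]))
    m=(abs(y)<120)&(x>540)&(x<640); print(" plate z",np.percentile(z[m],[5,25,50,75,95]).round(1))
    for y0 in(-100,0,100):
        k=(abs(y-y0)<8)&(x>480)&(x<720); i=np.argsort(x[k]); print(y0,[(int(a),int(b)) for a,b in zip(x[k][i][::6],z[k][i][::6])])
```

```text
top table z med 0.3272314080018077
 plate z [11.2 15.6 18.5 21.3 25.6]
-100 [(480, -6), (485, 5), (489, 5), (493, 0), (501, 0), (504, 0), (511, 2), (516, -1), (524, -3), (526, 4), (530, 20), (534, 18), (539, 13), (545, 17), (549, 18), (555, 25), (560, 17), (567, 19), (571, 19), (577, 25), (582, 18), (587, 15), (594, 18), (599, 12), (602, 15), (606, 13), (611, 23), (616, 18), (620, 17), (627, 19), (632, 16), (638, 21), (642, 20), (648, 26), (653, 20), (664, 5), (669, 3), (675, -3), (681, 0), (686, -3), (692, 1), (699, -6), (704, 0), (711, -7), (714, -5)]
0 [(481, 1), (485, -1), (491, 2), (495, 1), (503, 0), (508, -5), (511, -3), (517, 5), (521, 1), (523, 11), (527, 27), (532, 21), (538, 13), (541, 17), (545, 14), (551, 21), (554, 24), (559, 20), (563, 18), (567, 14), (573, 19), (577, 23), (582, 15), (588, 23), (592, 20), (596, 17), (603, 22), (608, 14), (615, 18), (618, 17), (625, 23), (630, 14), (638, 16), (643, 10), (648, 20), (655, 6), (661, -1), (667, -8), (671, 3), (677, -2), (682, 5), (689, -3), (694, 3), (700, -3), (706, 1), (712, -3), (718, 1)]
100 [(480, 0), (484, -1), (488, 
[... 1595 characters left out ...]
), (700, -4), (703, -751), (706, 0), (708, 3), (712, -2), (717, -1), (719, 0)]
100 [(480, -3), (487, 3), (490, 0), (498, 1), (503, 2), (525, 19), (530, 19), (538, 21), (543, 18), (547, 20), (554, 21), (558, 16), (563, 20), (567, 19), (572, 20), (579, 20), (583, 12), (588, 20), (593, 19), (597, 20), (602, 17), (606, 17), (612, 20), (618, 22), (622, 16), (626, 18), (631, 21), (636, 18), (640, 22), (643, 21), (648, 6), (650, 3), (651, 9), (653, 18), (655, 21), (657, -3), (662, 5), (664, -2), (668, 17), (672, 1), (675, 2), (678, 3), (679, 11), (684, 0), (686, -759), (688, -1), (690, -4), (693, -1), (696, -1), (700, 1), (702, -750), (706, -747), (707, 0), (710, 2), (712, -2), (714, -1), (718, 0)]
```

```bash
cat >> h.py <<'E'
def st():
    o=ctrl.get_obs(); M=R.from_rotvec(o["orientation"]).as_matrix()
    yaw=np.degrees(np.arctan2(M[1,1],M[0,1]))
    print("t%.1f"%o["t"],"tcp",o["ee_pos"].round(1),"yawY %.1f"%yaw,"F",o["ft_force"].round(1),"w %.1f"%o["width"],"q",o["qpos"].round(2)); return o,M,yaw
def to(x,y,z,yaw=None):
    o,M,w=st(); dp=np.array([x,y,z])-o["ee_pos"]
    if yaw is None: print("shift tool",(M.T@dp).round(1))
    else:
        t=-((yaw-w+180)%360-180); a=np.radians(yaw); Y=np.array([np.cos(a),np.sin(a),0]); X=np.array([0,0,-1.]); Z=np.cross(X,Y)
        print("turn %.3f rad"%np.radians(t),"then shift",(np.c_[X,Y,Z].T@dp).round(1))
E
python3 -c "
from h import *
to(426.5,229,222,209)"
```

```text
t0.1 tcp [138.6 608.9 222. ] yawY 167.2 F [0.4 0.3 0.1] w 88.0 q [ 1.33  0.42  1.63 -0.    1.09 -0.02]
turn -0.730 rad then shift [  -0.   -67.6 -471.9]
```

>>> send_rows([
  [0,0,0,-0.12],
  [0,0,0,-0.12],
  [0,0,0,-0.12],
  [0,0,0,-0.12],
  [0,0,0,-0.12],
  [0,0,0,-0.12],
], fingers=0.32)

```text
t: 0.6
ee_pos: [138.1, 607.0, 219.1]
orientation: [-1.586, 0.923, 1.582]
ft_force: [-0.6, -0.6, -0.4]
width: 51.4
```

```bash
python3 -c "
from h import *
to(426.5,229,222,209)"
```

```text
t0.6 tcp [138.1 607.  219.1] yawY -150.1 F [-0.6 -0.6 -0.4] w 51.4 q [ 1.33  0.43  1.63  0.    1.09 -0.76]
turn 0.016 rad then shift [  -2.9  -69.  -470.5]
```

>>> send_rows([
  [0,-6,-39,0],
  [0,-6,-39,0],
  [0,-6,-39,0],
  [0,-6,-39,0],
  [0,-6,-39,0],
  [0,-6,-39,0],
  [0,-6,-39,0],
  [0,-6,-39,0],
  [0,-6,-39,0],
  [0,-6,-39,0],
])

```text
t: 1.43
ee_pos: [390.6, 292.7, 217.1]
orientation: [-1.599, 0.911, 1.599]
ft_force: [0.4, 1.3, -0.3]
width: 28.2
```

>>> send_rows([
  [0,-4,-35,0],
  [0,-4,-35,0],
  [0,0,0,0],
])

```text
t: 1.68
ee_pos: [438.3, 228.9, 217.1]
orientation: [-1.597, 0.915, 1.595]
ft_force: [0.4, 0.3, 0.5]
width: 28.1
```

```bash
python3 -c "
from h import *
to(426.5,229,73,209)
d=shot('top','t1',(190,130,320,260),4)
C=cloud(d)
im=d['img'].astype(int)
m=((im.min(2)>120)).astype(np.uint8); reg=np.zeros_like(m); reg[188:228,212:285]=1
n,l,s,ce=cv2.connectedComponentsWithStats(m*reg)
for i in range(1,n):
    if s[i,4]>60: print(s[i],plane(d,[ce[i]],80).round(1))
"
```

```text
t1.7 tcp [438.3 228.9 217.1] yawY -149.2 F [0.4 0.3 0.5] w 28.1 q [ 0.46  0.24  1.91 -0.01  0.99 -1.64]
turn 0.032 rad then shift [144.1  10.3   5.8]
[244 188  23  10 122] [[511.3 307.   80. ]]
[225 206  16  16 140] [[432.1 377.4  80. ]]
```

View pics/t1.png

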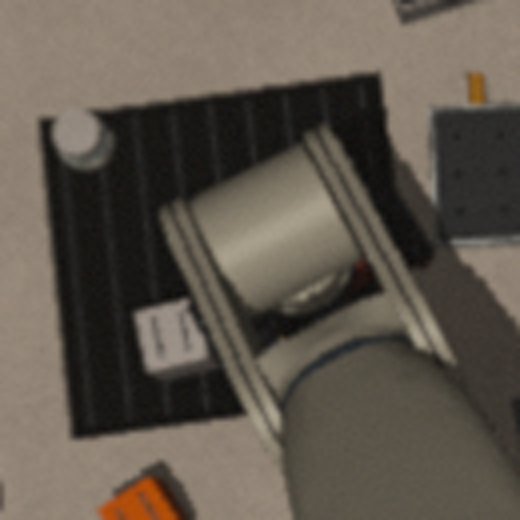

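>>> send_rows([
  [0,10,6,0.03],
  [38,0,0,0],
  [38,0,0,0],
  [38,0,0,0],
  [28,0,0,0],
  [0,0,0,0],
])

```text
t: 2.23
ee_pos: [425.2, 233.6, 73.3]
orientation: [-1.574, 0.928, 1.567]
ft_force: [-1.4, -1.2, 0.6]
width: 28.1
```

```bash
python3 -c "
from h import *
to(426.5,229,73,209)
d=shot('scene','s2',(330,130,480,280),4)
"
```

```text
t2.2 tcp [425.2 233.6  73.3] yawY -151.1 F [-1.4 -1.2  0.6] w 28.1 q [ 0.48  0.47  2.03 -0.01  0.65 -1.59]
turn -0.002 rad then shift [ 0.3  1.1 -4.6]
```

View pics/s2.png

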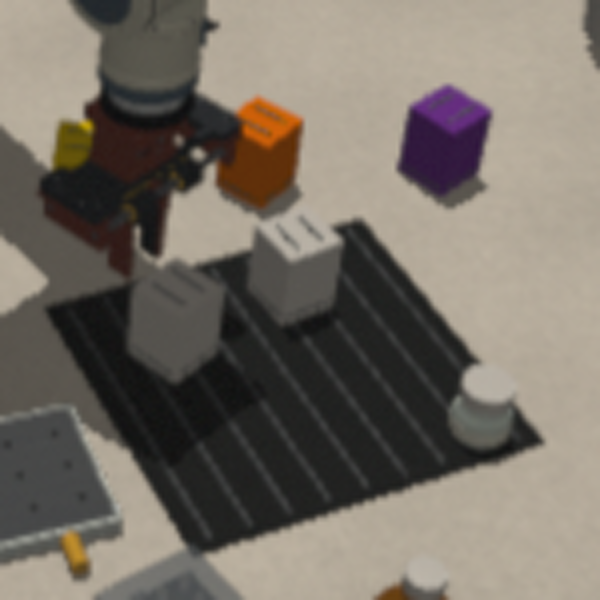

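>>> send_rows([
  [0,0,-4.5,0],
  [0,-7,0,0],
  [0,-6,0,0],
  [0,-6,0,0],
  [0,-6,0,0],
  [0,-6,0,0],
])

```text
t: 2.78
ee_pos: [460.2, 249.2, 82.9]
orientation: [-1.578, 0.917, 1.561]
ft_force: [-0.7, 0.2, -0.5]
width: 28.1
```

```bash
python3 -c "
from h import *
to(426.5,229,73,209)
d=shot('scene','s3',(330,130,480,280),4)
"
```

```text
t2.8 tcp [460.2 249.2  82.9] yawY -151.0 F [-0.7  0.2 -0.5] w 28.1 q [ 0.48  0.48  1.95 -0.01  0.7  -1.6 ]
turn 0.000 rad then shift [ 9.9 39.2 -1.3]
```

View pics/s3.png

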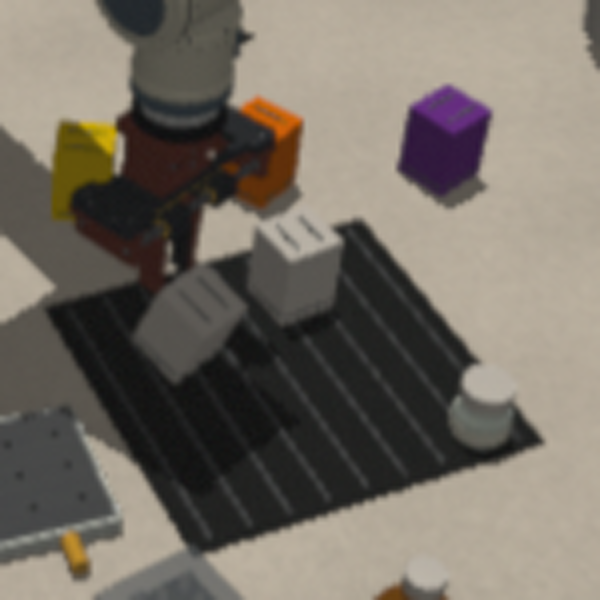

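>>> send_rows([
  [2,-6,0,0],
  [2,-6,0,0],
  [2,-6,0,0],
  [0,0,0,0],
  [0,0,0,0],
  [0,0,0,0],
])

```text
t: 3.33
ee_pos: [480.8, 260.4, 77.1]
orientation: [-1.578, 0.914, 1.558]
ft_force: [0.3, -0.3, -0.0]
width: 27.7
```

```bash
python3 -c "
from h import *
to(426.5,229,73,209)
d=shot('scene','s4',(330,130,480,280),4)
"
```

```text
t3.3 tcp [480.8 260.4  77.1] yawY -151.0 F [ 0.3 -0.3 -0. ] w 27.7 q [ 0.48  0.52  1.9  -0.01  0.71 -1.6 ]
turn -0.000 rad then shift [ 4.1 62.7 -1.1]
```

View pics/s4.png

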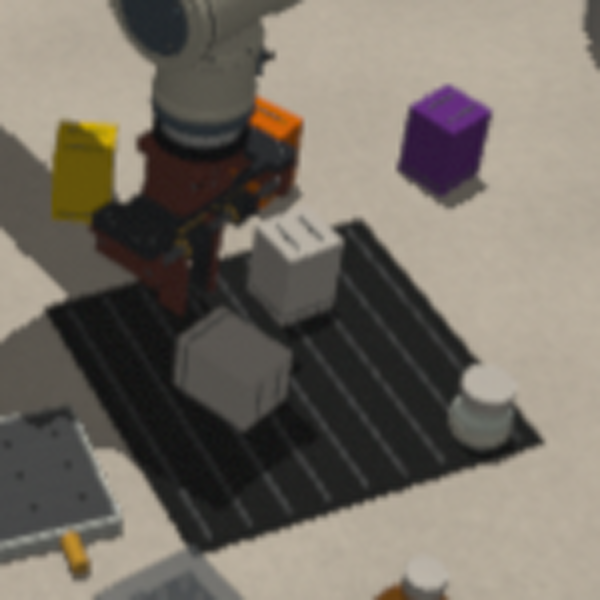

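```bash
cat >> h.py <<'E'
def topface(cam,cx,cy,zt,r=75,tol=7,white=True):
    d=ctrl.get_image(cam); C=cloud(d); im=d["img"].astype(int)
    m=(np.hypot(C[:,:,0]-cx,C[:,:,1]-cy)<r)&(abs(C[:,:,2]-zt)<tol)
    if white: m&=((im.max(2)-im.min(2))<30)&(im.min(2)>60)
    n,l,s,ce=cv2.connectedComponentsWithStats(m.astype(np.uint8))
    i=1+np.argmax(s[1:,4]); ys,xs=np.nonzero(l==i)
    W=plane(d,np.c_[xs,ys],zt)[:,:2]
    rc=cv2.minAreaRect(W.astype(np.float32)); print(cam,"n",len(W),"c",np.round(rc[0],1),"size",np.round(rc[1],1),"ang %.1f"%rc[2],"mean",W.mean(0).round(1))
    return rc
E
python3 -c "
from h import *
topface('scene',530,285,58)
"
```

```text
scene n 302 c [533.3 285.7] size [78.6 62.4] ang 29.5 mean [533.1 286.2]
```

>>> send_rows([
  [16,0,2,0],
  [16,0,0,0],
  [0,0,0,0],
  [0,-4,0,0],
  [0,-4,0,0],
  [0,0,0,0],
], fingers=0.1)

```text
t: 3.93
ee_pos: [487.0, 266.0, 46.0]
orientation: [-1.578, 0.914, 1.558]
ft_force: [0.0, 0.9, -1.0]
width: 8.5
```

```bash
python3 -c "
from h import *
to(489.5,262,46,209.5)
d=shot('scene','s5',(330,130,480,280),4)
"
```

```text
t3.9 tcp [487. 266.  46.] yawY -151.0 F [ 0.   0.9 -1. ] w 8.5 q [ 0.48  0.58  1.89 -0.01  0.66 -1.59]
turn -0.009 rad then shift [ 0.  -0.2 -4.7]
```

View pics/s5.png

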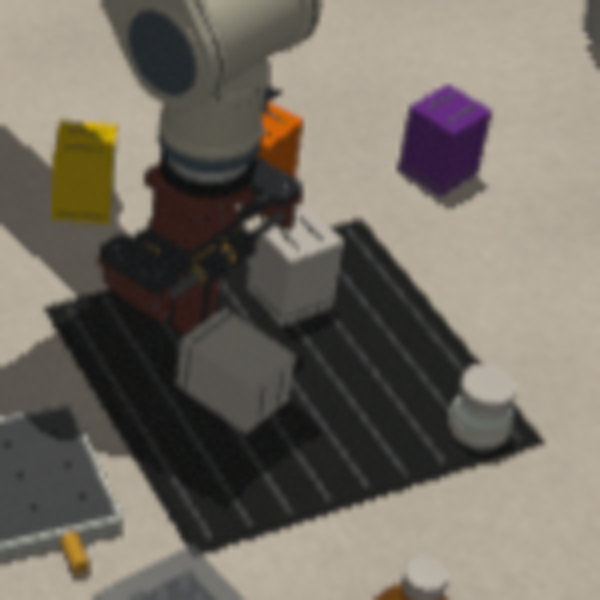

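>>> send_rows([
  [0,0,-4.5,0],
  [0,-3,0,0],
  [-3,-3,0,0],
  [-4,-3,0,0],
  [-4,-3,0,0],
])

```text
t: 4.4
ee_pos: [500.0, 267.4, 59.1]
orientation: [-1.578, 0.914, 1.558]
ft_force: [-0.5, -0.3, -0.4]
width: 8.6
```

```bash
python3 -c "
from h import *
to(489.5,262,46,209.5)
d=shot('scene','s6',(330,130,480,280),4)
"
```

```text
t4.4 tcp [500.  267.4  59.1] yawY -151.0 F [-0.5 -0.3 -0.4] w 8.6 q [ 0.47  0.57  1.86 -0.01  0.7  -1.6 ]
turn -0.009 rad then shift [13.1 11.8  0.5]
```

View pics/s6.png

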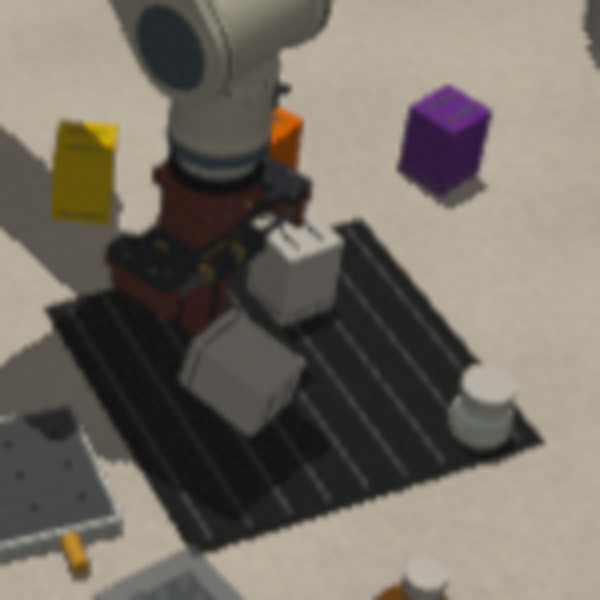

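>>> send_rows([
  [-3,-4,0,0],
  [-3,-4,0,0],
  [-3,-4,0,0],
])

```text
t: 4.7
ee_pos: [512.1, 274.2, 70.5]
orientation: [-1.579, 0.912, 1.557]
ft_force: [-0.9, 0.1, 0.4]
width: 8.9
```

```bash
python3 -c "
from h import *
to(489.5,262,46,209.5)
d=shot('scene','s7',(330,130,480,280),4)
"
```

```text
t4.7 tcp [512.1 274.2  70.5] yawY -151.0 F [-0.9  0.1  0.4] w 8.9 q [ 0.47  0.57  1.83 -0.    0.73 -1.6 ]
turn -0.009 rad then shift [24.5 25.7  0.5]
```

View pics/s7.png

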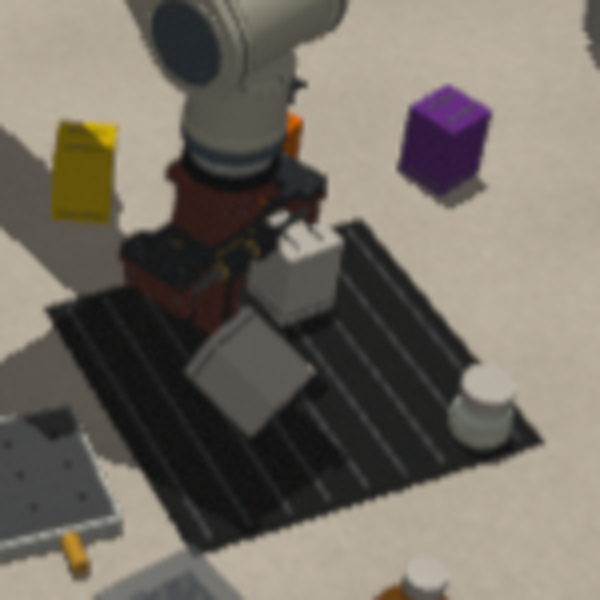

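>>> send_rows([
  [-1,-5,0,0],
  [-1,-5,0,0],
  [-1,-5,0,0],
  [0,-5,0,0],
])

```text
t: 5.08
ee_pos: [532.6, 285.6, 75.4]
orientation: [-1.579, 0.909, 1.555]
ft_force: [0.3, -0.0, 0.3]
width: 8.6
```

```bash
python3 -c "
from h import *
to(489.5,262,46,209.5)
d=shot('scene','s8',(330,130,480,280),4)
"
```

```text
t5.1 tcp [532.6 285.6  75.4] yawY -151.0 F [ 0.3 -0.   0.3] w 8.6 q [ 0.47  0.58  1.77 -0.    0.77 -1.6 ]
turn -0.009 rad then shift [29.4 49.1  0.7]
```

View pics/s8.png

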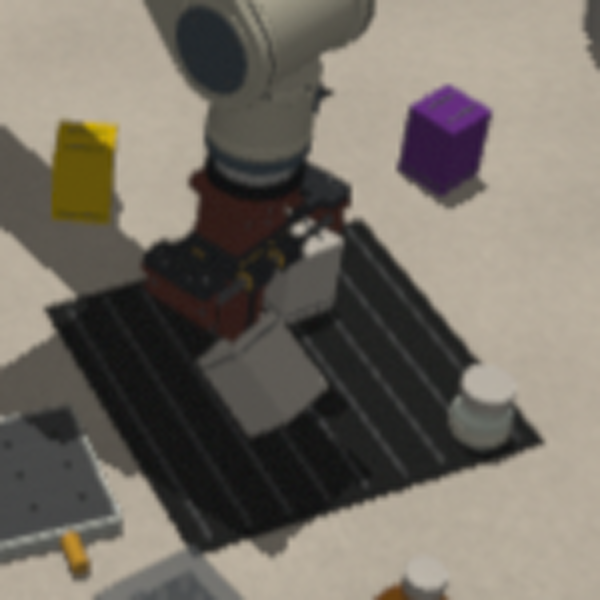

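>>> send_rows([
  [0,-5,0,0],
  [0,-5,0,0],
  [0,-5,0,0],
  [0,0,0,0],
  [0,0,0,0],
  [0,0,0,0],
])

```text
t: 5.63
ee_pos: [548.7, 294.5, 75.2]
orientation: [-1.58, 0.909, 1.554]
ft_force: [0.3, 0.6, 1.6]
width: 8.7
```

```bash
python3 -c "
from h import *
to(489.5,262,46,209.5)
d=shot('scene','s9',(330,130,480,280),4)
"
```

```text
t5.6 tcp [548.7 294.5  75.2] yawY -151.0 F [0.3 0.6 1.6] w 8.7 q [ 0.48  0.6   1.73 -0.    0.79 -1.6 ]
turn -0.009 rad then shift [29.2 67.5  0.9]
```

View pics/s9.png

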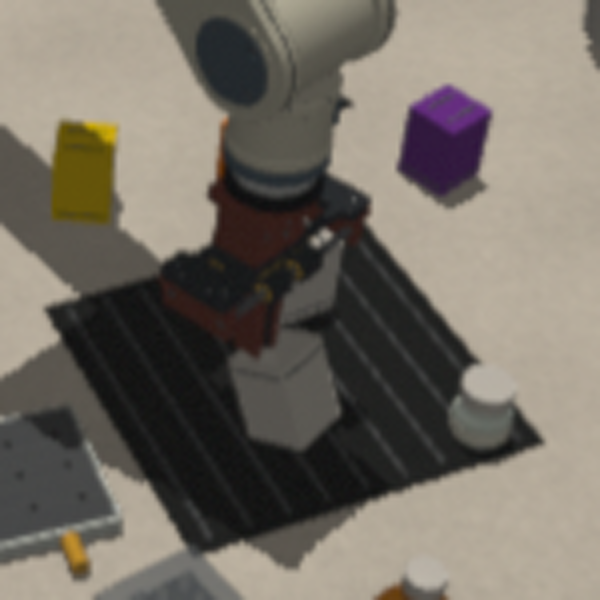

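>>> send_rows([
  [0,-5,0,0],
  [0,-5,0,0],
  [0,0,0,0],
  [0,0,0,0],
  [-30,0,0,0],
  [-30,0,0,0],
  [-30,0,0,0],
])

```text
t: 6.27
ee_pos: [551.4, 296.7, 163.5]
orientation: [-1.576, 0.922, 1.565]
ft_force: [0.9, 0.1, 0.5]
width: 8.8
```

```bash
python3 -c "
from h import *
st()
d=shot('scene','s10',(330,130,480,280),4)
"
```

```text
t6.3 tcp [551.4 296.7 163.5] yawY -151.0 F [0.9 0.1 0.5] w 8.8 q [ 0.48  0.49  1.67 -0.    0.97 -1.6 ]
```

View pics/s10.png

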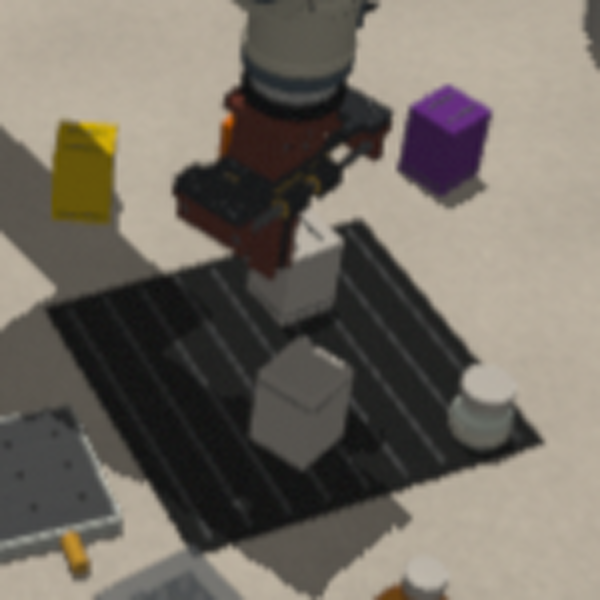

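```bash
python3 -c "
from h import *
d=shot('scene','s11',(375,200,435,260),10)
cs=lambda p:[(330+x/4-.375,130+y/4-.375) for x,y in p]
p=plane(d,cs([(303,338),(352,378),(315,412),(255,372)]),80);print(p.round(0),p.mean(0))
C=cloud(d); 
for v in range(210,250,3): print([int(C[v,u,2]) for u in range(388,422,3)])
"
```

```text
[[557. 333.  80.]
 [609. 354.  80.]
 [636. 312.  80.]
 [583. 282.  80.]] [596.37247587 320.17174067  80.        ]
[4, 5, 2, 8, 8, 1, 6, 2, 0, 8, 0, 2]
[4, 1, 5, 4, 5, 4, 3, 4, 2, 5, 5, 5]
[0, 0, 3, 1, 8, 78, 77, 5, 4, 3, 6, 2]
[7, 1, 4, 6, 77, 63, 66, 72, 81, 6, 4, 0]
[4, 2, 5, 75, 57, 47, 50, 62, 67, 74, 76, 2]
[0, 3, 68, 78, 80, 32, 41, 45, 60, 81, 0, 2]
[0, 3, 52, 64, 69, 79, 24, 36, 73, 62, 7, 0]
[-1, 6, 46, 50, 56, 64, 71, 72, 62, 1152, 5, 2]
[0, 0, 29, 38, 45, 55, 58, 59, 41, 28, 5, 4]
[5, 5, 13, 27, 31, 44, 49, 41, 23, 10, 9, 9]
[3, 2, 7, 11, 23, 26, 37, 21, 6, 2, 5, 0]
[6, 4, 4, 5, 7, 15, 24, 6, 8, 4, 7, 2]
[0, 2, 4, 3, 6, 2, 7, 4, 4, 7, 9, 2]
[0, 3, 6, 9, 9, 8, 3, 10, 0, 3, 0, 1]
```

View pics/s11.png

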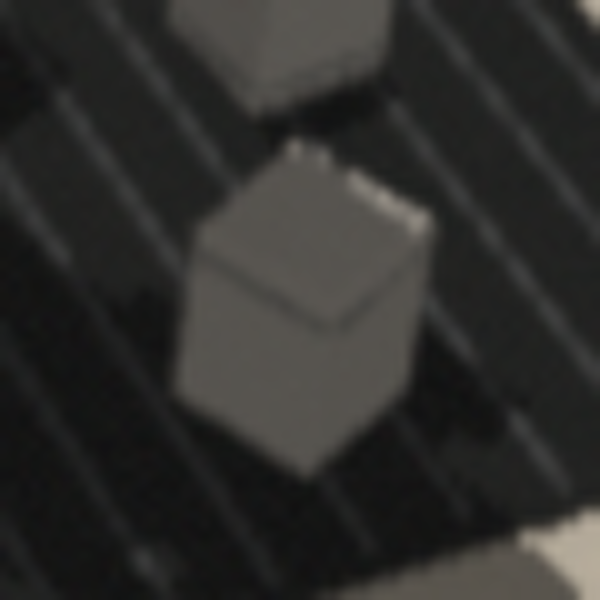

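```bash
python3 -c "
from h import *
to(594,319,163,208)
"
```

```text
t6.4 tcp [555.  298.6 168.4] yawY -151.0 F [ 0.2 -0.4  0.5] w 8.8 q [ 0.48  0.49  1.67 -0.    0.97 -1.6 ]
turn 0.017 rad then shift [  5.4 -44.   -0.3]
```

>>> send_rows([
  [0,-22,0,0.017],
  [0,-22,0,0],
  [0,0,0,0],
  [0,0,0,0],
  [0,0,0,0],
], fingers=1)

```text
t: 6.78
ee_pos: [592.5, 318.9, 167.2]
orientation: [-1.566, 0.926, 1.546]
ft_force: [-0.4, 0.4, 0.1]
width: 38.5
```

```bash
python3 -c "
from h import *
to(594,319,34,208)
d=shot('scene','s12',(330,130,480,280),4)
"
```

```text
t6.8 tcp [592.5 318.9 167.2] yawY -152.0 F [-0.4  0.4  0.1] w 38.5 q [ 0.48  0.55  1.57 -0.    1.01 -1.58]
turn -0.001 rad then shift [133.2  -1.4  -0.6]
```

View pics/s12.png

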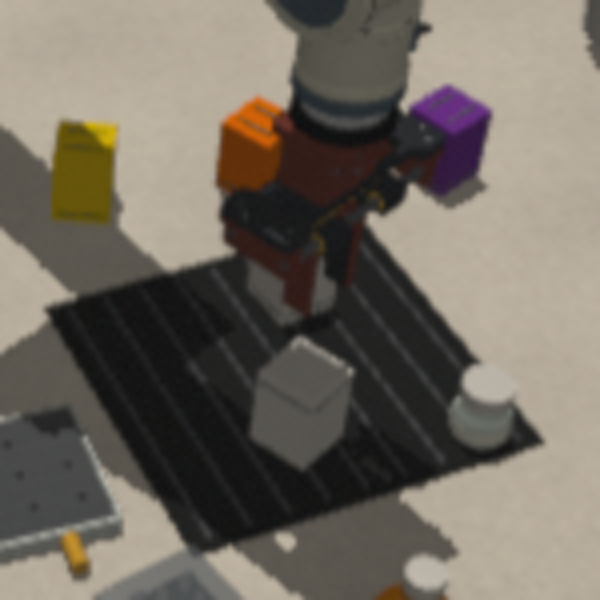

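Fingers need more time to open; wait, then go down in stages.

>>> send_rows([
  [0,0,0,0],
  [0,0,0,0],
  [20,0,0,0],
  [20,0,0,0],
  [20,0,0,0],
  [0,0,0,0],
])

```text
t: 7.33
ee_pos: [589.8, 317.2, 105.3]
orientation: [-1.565, 0.927, 1.548]
ft_force: [-0.9, -0.3, -0.9]
width: 82.8
```

```bash
python3 -c "
from h import *
to(594,319,34,208)
d=shot('scene','s13',(330,130,480,280),4)
"
```

```text
t7.3 tcp [589.8 317.2 105.3] yawY -152.0 F [-0.9 -0.3 -0.9] w 82.8 q [ 0.48  0.62  1.6  -0.    0.91 -1.58]
turn -0.001 rad then shift [71.3 -4.6 -0.4]
```

View pics/s13.png

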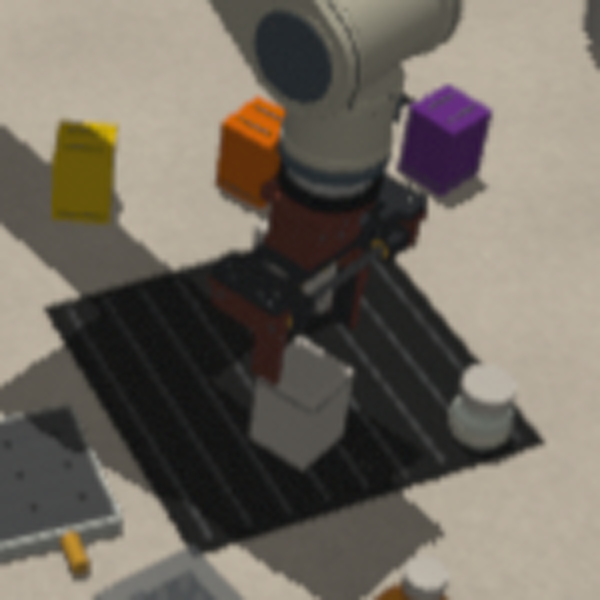

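>>> send_rows([
  [18,-2,0,0],
  [18,-2,0,0],
  [18,-1,0,0],
  [16,0,0,0],
  [0,0,0,0],
])

```text
t: 7.8
ee_pos: [599.6, 322.1, 42.1]
orientation: [-1.568, 0.917, 1.54]
ft_force: [-0.9, -0.2, -0.2]
width: 87.9
```

>>> send_rows([
  [0,0,0,0],
  [0,0,0,0],
  [0,0,0,0],
  [0,0,0,0],
  [0,0,0,0],
  [0,0,0,0],
], fingers=0.4)

```text
t: 8.3
ee_pos: [601.8, 323.4, 47.3]
orientation: [-1.569, 0.912, 1.536]
ft_force: [-0.3, 0.7, -1.0]
width: 54.0
```

```bash
python3 -c "
from h import *
to(594,319,34,208)
d=shot('scene','s14',(330,130,480,280),4)
"
```

```text
t8.3 tcp [601.8 323.4  47.3] yawY -152.0 F [-0.3  0.7 -1. ] w 54.0 q [ 0.48  0.71  1.6  -0.    0.81 -1.58]
turn -0.000 rad then shift [13.3  8.9 -0.2]
```

View pics/s14.png

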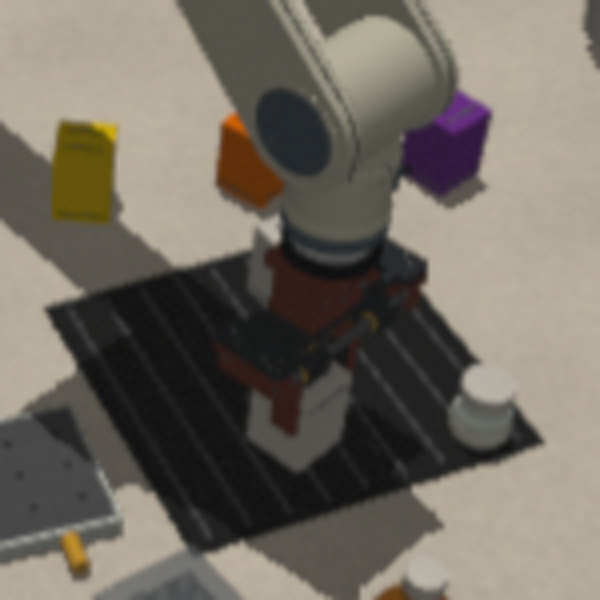

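>>> send_rows([
  [-20,0,0,0],
  [-25,0,0,0],
  [-25,0,0,0],
  [0,0,0,0.1],
  [0,0,0,0.1],
  [0,0,0,0.1],
  [0,0,0,0.1],
  [0,0,0,0.1],
])

```text
t: 9.02
ee_pos: [598.6, 321.7, 120.8]
orientation: [-1.191, 1.197, 1.172]
ft_force: [-0.5, -0.5, -1.3]
width: 54.0
```

```bash
python3 -c "
from h import *
to(588,-57,125,179)
d=shot('scene','s15',(250,130,480,290),3)
"
```

```text
t9.0 tcp [598.6 321.7 120.8] yawY 178.2 F [-0.5 -0.5 -1.3] w 54.0 q [ 0.48  0.61  1.58 -0.    0.92 -1.06]
turn -0.014 rad then shift [  -4.2    4.  -378.8]
```

View pics/s15.png

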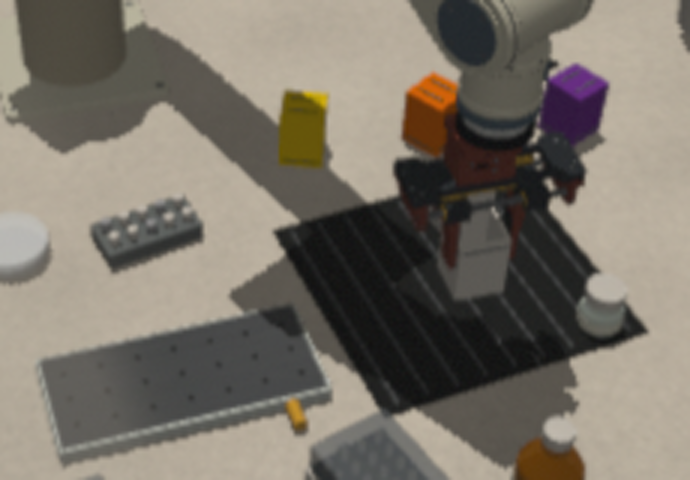

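>>> send_rows([
  [0,0,-20,0],
  [0,0,-30,0],
  [0,0,-35,0],
  [0,0,-35,0],
  [0,0,-35,0],
  [0,0,-35,0],
  [0,0,-35,0],
  [0,0,-35,0],
  [0,0,-35,0],
  [0,0,-30,0],
])

```text
t: 9.9
ee_pos: [589.7, -9.3, 117.2]
orientation: [-1.213, 1.18, 1.193]
ft_force: [1.3, -0.3, -0.5]
width: 53.9
```

```bash
python3 -c "
from h import *
to(592,-57,61,179)
"
```

```text
t9.9 tcp [589.7  -9.3 117.2] yawY 179.9 F [ 1.3 -0.3 -0.5] w 53.9 q [-0.04  0.5   1.8   0.02  0.82 -1.62]
turn 0.016 rad then shift [ 56.2  -3.1 -47.7]
```

>>> send_rows([
  [0,-2,-20,0],
  [0,-1,-20,0],
  [0,0,-5,0],
  [0,0,0,0],
  [20,0,0,0],
  [20,0,0,0],
  [0,0,0,0],
])

```text
t: 10.48
ee_pos: [594.0, -61.5, 77.4]
orientation: [-1.22, 1.176, 1.194]
ft_force: [-0.3, 1.1, -0.9]
width: 53.8
```

```bash
python3 -c "
from h import *
to(592,-57,61,179)
d=shot('scene','s16',(230,150,400,290),4)
"
```

```text
t10.5 tcp [594.  -61.5  77.4] yawY -179.7 F [-0.3  1.1 -0.9] w 53.8 q [-0.13  0.57  1.8   0.02  0.75 -1.72]
turn 0.022 rad then shift [16.4  2.   4.5]
```

View pics/s16.png

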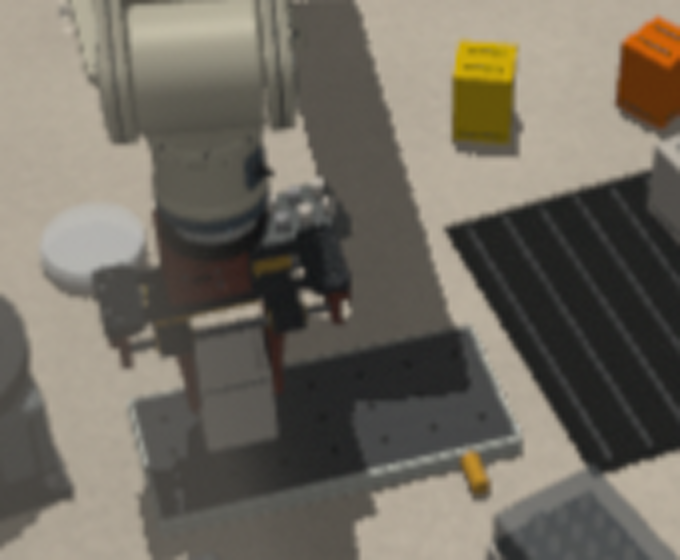

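>>> send_rows([
  [5,0,0,0],
  [4,0,0,0],
  [3,0,0,0],
  [2,0,0,0],
])

```text
t: 10.87
ee_pos: [596.8, -58.8, 66.7]
orientation: [-1.225, 1.171, 1.194]
ft_force: [0.7, 0.3, -1.3]
width: 53.9
```

```bash
python3 -c "
from h import *
to(592,-57,61,179)"
```

```text
t10.9 tcp [596.8 -58.8  66.7] yawY -179.5 F [ 0.7  0.3 -1.3] w 53.9 q [-0.13  0.59  1.8   0.02  0.72 -1.72]
turn 0.027 rad then shift [5.7 4.8 1.7]
```

>>> send_rows([
  [3,2,0,0],
  [3,2,0,0],
  [2,0,0,0],
])

```text
t: 11.12
ee_pos: [595.1, -58.0, 60.6]
orientation: [-1.228, 1.167, 1.191]
ft_force: [-6.6, 4.1, 28.6]
width: 53.9
```

```bash
python3 -c "
from h import *
to(592,-57,61,179)
d=shot('scene','s17',(260,200,370,290),6)"
```

```text
t11.1 tcp [595.1 -58.   60.6] yawY -179.5 F [-6.6  4.1 28.6] w 53.9 q [-0.13  0.59  1.81  0.02  0.7  -1.72]
turn 0.027 rad then shift [-0.4  3.2  0.9]
```

View pics/s17.png

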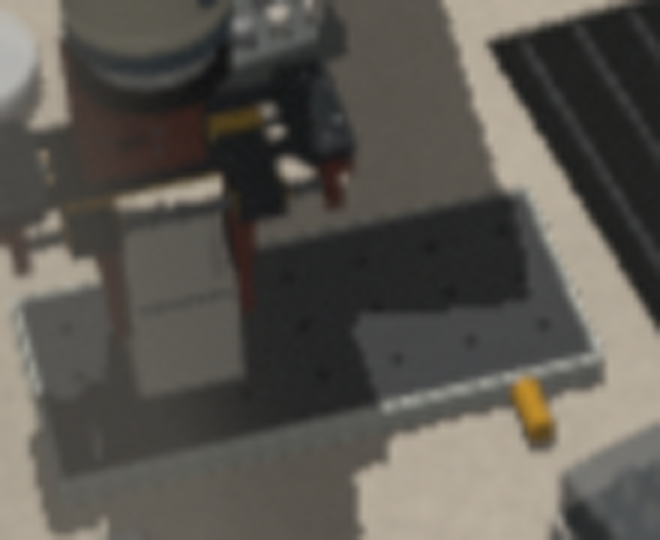

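>>> send_rows([
  [-1,0,0,0],
  [0,0,0,0],
  [0,0,0,0],
  [0,0,0,0],
  [0,0,0,0],
], fingers=1)

```text
t: 11.58
ee_pos: [595.5, -58.2, 62.9]
orientation: [-1.229, 1.165, 1.19]
ft_force: [0.9, 0.3, 0.3]
width: 83.9
```

>>> send_rows([
  [-20,0,0,0],
  [-35,0,0,0],
  [-35,0,0,0],
  [-35,0,0,0],
  [0,0,0,0],
])

```text
t: 12.0
ee_pos: [587.4, -59.7, 188.3]
orientation: [-1.223, 1.172, 1.197]
ft_force: [1.1, -0.3, 0.4]
width: 87.2
```

```bash
python3 -c "
from h import *
st()
d=shot('scene','s18',(250,130,480,290),3)
C=cloud(d);m=(abs(C[:,:,2]-94)<7)&(abs(C[:,:,0]-588)<60)&(abs(C[:,:,1]+57)<50); print(m.sum(),C[m].mean(0),C[m].min(0),C[m].max(0))
topface('scene',434,376,80)"
```

```text
t12.0 tcp [587.4 -59.7 188.3] yawY -179.5 F [ 1.1 -0.3  0.4] w 87.2 q [-0.13  0.4   1.76  0.02  0.95 -1.72]
128 [588.05991001 -57.84272925  92.10374849] [555.82437932 -84.05001974  87.0096369 ] [617.24047766 -29.33407894 100.79191608]
scene n 196 c [440.5 375.8] size [62.4 56.8] ang 12.8 mean [439.9 376.4]
```

View pics/s18.png

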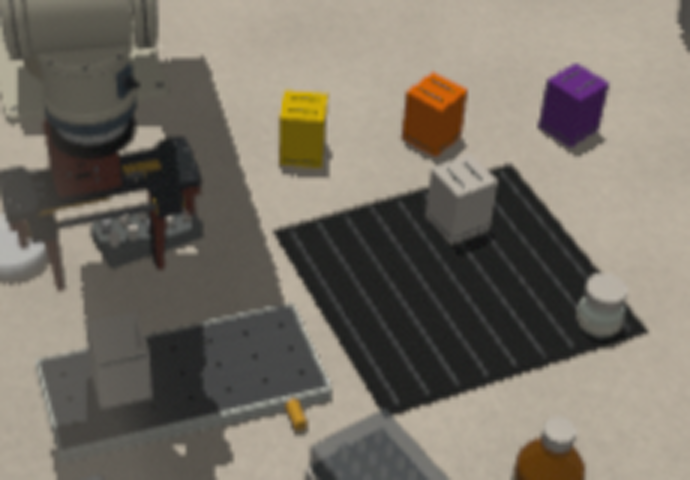

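```bash
python3 -c "
from h import *
to(426.5,426.7,188,102.8)"
```

```text
t12.1 tcp [584.7 -59.3 183.5] yawY -179.5 F [-0.5  0.3 -0.5] w 87.7 q [-0.13  0.41  1.76  0.02  0.95 -1.72]
turn 1.356 rad then shift [ -4.5 509.  -46.6]
```

>>> send_rows([
  [0,0,0,0.12],
  [0,0,0,0.12],
  [0,0,0,0.12],
  [0,0,0,0.12],
  [0,0,0,0.12],
  [0,0,0,0.12],
  [0,0,0,0.12],
  [0,0,0,0.12],
  [0,0,0,0.12],
  [0,0,0,0.12],
], fingers=0.32)

```text
t: 12.93
ee_pos: [573.7, -58.2, 164.2]
orientation: [-0.25, 1.554, 0.275]
ft_force: [-0.0, 0.6, -0.5]
width: 28.4
```

```bash
python3 -c "
from h import *
to(426.5,426.7,188,102.8)"
```

```text
t12.9 tcp [573.7 -58.2 164.2] yawY 109.2 F [-0.   0.6 -0.5] w 28.4 q [-0.13  0.43  1.78  0.02  0.94 -0.48]
turn 0.112 rad then shift [-23.8 505.4 -36.1]
```

>>> send_rows([
  [-4,39,-3,0.11],
  [-4,39,-3,0],
  [-4,39,-3,0],
  [-4,39,-3,0],
  [-3,39,-3,0],
  [-3,39,-3,0],
  [-3,39,-3,0],
  [-3,39,-3,0],
  [-3,39,-3,0],
  [-3,39,-3,0],
])

```text
t: 13.77
ee_pos: [445.9, 320.1, 185.5]
orientation: [-0.148, 1.596, 0.163]
ft_force: [1.0, 0.5, 0.6]
width: 28.1
```

```bash
python3 -c "
from h import *
to(426.5,426.7,170,102.8)"
```

```text
t13.8 tcp [445.9 320.1 185.5] yawY 101.3 F [1.  0.5 0.6] w 28.1 q [0.59 0.37 1.81 0.03 0.98 0.38]
turn -0.026 rad then shift [ 15.5 108.3   4.7]
```

>>> send_rows([
  [0,36,2,-0.026],
  [0,36,2,0],
  [0,30,0,0],
  [0,0,0,0],
  [0,0,0,0],
])

```text
t: 14.18
ee_pos: [419.4, 429.6, 177.2]
orientation: [-0.181, 1.605, 0.186]
ft_force: [-0.1, -0.1, 0.1]
width: 28.0
```

```bash
python3 -c "
from h import *
to(426.5,426.7,73,102.8)
d=shot('scene','s19',(330,130,480,280),4)
topface('scene',434,376,80)"
```

```text
t14.2 tcp [419.4 429.6 177.2] yawY 103.3 F [-0.1 -0.1  0.1] w 28.0 q [0.76 0.46 1.7  0.03 1.02 0.51]
turn 0.009 rad then shift [104.2  -4.4   6.3]
scene n 198 c [440.5 375.7] size [61.5 58.9] ang 10.4 mean [440.2 376.4]
```

View pics/s19.png

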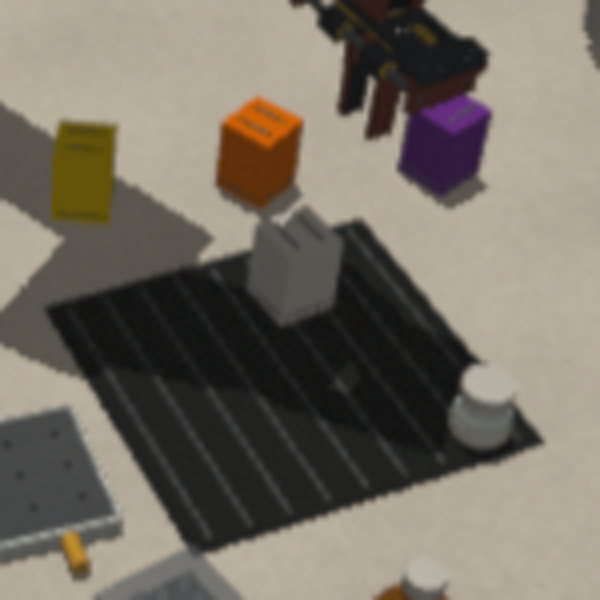

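>>> send_rows([
  [30,0,6,0],
  [35,0,0,0],
  [30,0,0,0],
  [6,0,0,0],
  [0,0,0,0],
])

```text
t: 14.7
ee_pos: [425.0, 423.2, 73.7]
orientation: [-0.173, 1.604, 0.179]
ft_force: [-0.5, -0.0, -0.7]
width: 28.3
```

```bash
python3 -c "
from h import *
to(428,426.7,73,102.8)"
```

```text
t14.7 tcp [425.  423.2  73.7] yawY 102.8 F [-0.5 -0.  -0.7] w 28.3 q [0.75 0.6  1.75 0.04 0.83 0.5 ]
turn -0.000 rad then shift [0.7 2.7 3.7]
```

>>> send_rows([
  [0,0,3.5,0],
  [0,-6,0,0],
  [0,-6,0,0],
  [1,-6,0,0],
  [1,-6,0,0],
  [1,-6,0,0],
])

```text
t: 15.2
ee_pos: [439.9, 393.3, 76.9]
orientation: [-0.167, 1.597, 0.181]
ft_force: [0.0, 0.6, 0.1]
width: 28.3
```

>>> send_rows([
  [2,-6,0,0],
  [2,-6,0,0],
  [1,-6,0,0],
  [0,0,0,0],
  [0,0,0,0],
  [0,0,0,0],
])

```text
t: 15.7
ee_pos: [444.5, 371.5, 71.8]
orientation: [-0.166, 1.597, 0.179]
ft_force: [-0.5, 0.0, 0.4]
width: 28.2
```

```bash
python3 -c "
from h import *
to(428,426.7,73,102.8)
d=shot('scene','s20',(330,130,480,280),4)
topface('scene',452,312,58)"
```

```text
t15.7 tcp [444.5 371.5  71.8] yawY 102.5 F [-0.5  0.   0.4] w 28.2 q [0.66 0.58 1.8  0.03 0.79 0.42]
turn -0.005 rad then shift [-1.2 57.5 -3.8]
scene n 274 c [454.9 313.7] size [63.8 80.3] ang 10.2 mean [453.5 313.8]
```

View pics/s20.png

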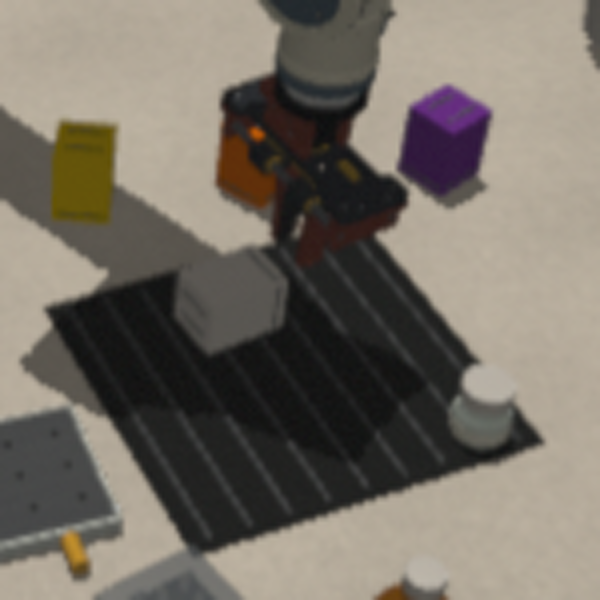

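>>> send_rows([
  [12,0,-2.5,0],
  [11,0,0,0],
  [0,0,0,0],
  [0,-4,0,0],
], fingers=0.1)

```text
t: 16.13
ee_pos: [441.5, 368.7, 46.3]
orientation: [-0.167, 1.596, 0.181]
ft_force: [0.1, 0.3, 0.2]
width: 9.0
```

```bash
python3 -c "
from h import *
to(444,361,46,101.5)
d=shot('scene','s21',(330,130,480,280),4)"
```

```text
t16.1 tcp [441.5 368.7  46.3] yawY 102.7 F [0.1 0.3 0.2] w 9.0 q [0.66 0.61 1.82 0.04 0.74 0.41]
turn 0.020 rad then shift [ 0.3 -8.   1. ]
```

View pics/s21.png

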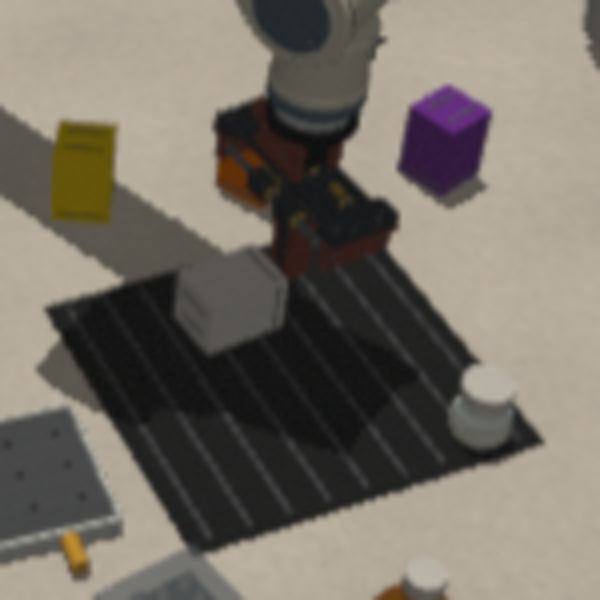

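>>> send_rows([
  [0,-4,1,0.02],
  [0,-3,0,0],
  [0,-3,0,0],
  [-3,-3,0,0],
  [-3,-3,0,0],
  [-3,-3,0,0],
])

```text
t: 16.68
ee_pos: [447.2, 347.7, 55.5]
orientation: [-0.15, 1.598, 0.163]
ft_force: [-1.3, 1.0, 0.2]
width: 8.9
```

```bash
python3 -c "
from h import *
to(444,361,46,101.5)
d=shot('scene','s22',(330,130,480,280),4)"
```

```text
t16.7 tcp [447.2 347.7  55.5] yawY 101.3 F [-1.3  1.   0.2] w 8.9 q [0.63 0.59 1.83 0.04 0.74 0.4 ]
turn -0.003 rad then shift [ 9.5 13.7 -0.5]
```

View pics/s22.png

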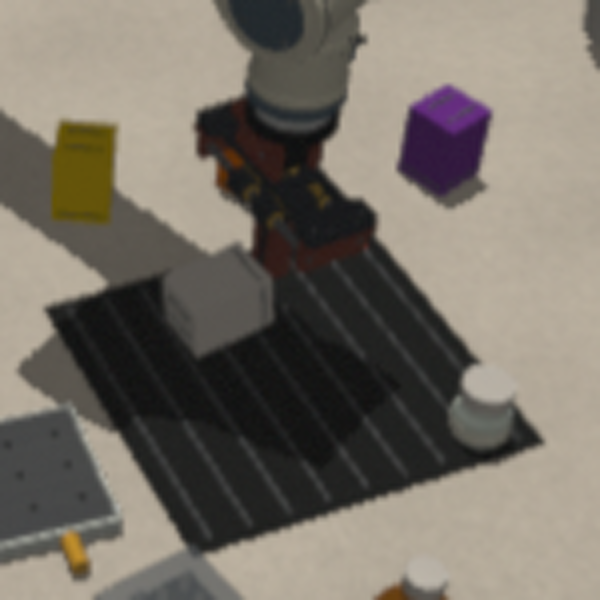

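>>> send_rows([
  [-3,-2,0,0],
  [-3,-3,0,0],
  [-3,-4,0,0],
])

```text
t: 16.98
ee_pos: [449.8, 337.9, 66.2]
orientation: [-0.149, 1.597, 0.163]
ft_force: [-0.5, 1.9, 0.9]
width: 8.5
```

```bash
python3 -c "
from h import *
to(444,361,46,101.5)
d=shot('scene','s23',(330,130,480,280),4)"
```

```text
t17.0 tcp [449.8 337.9  66.2] yawY 101.3 F [-0.5  1.9  0.9] w 8.5 q [0.61 0.57 1.84 0.03 0.76 0.39]
turn -0.003 rad then shift [20.2 23.8 -1.1]
```

View pics/s23.png

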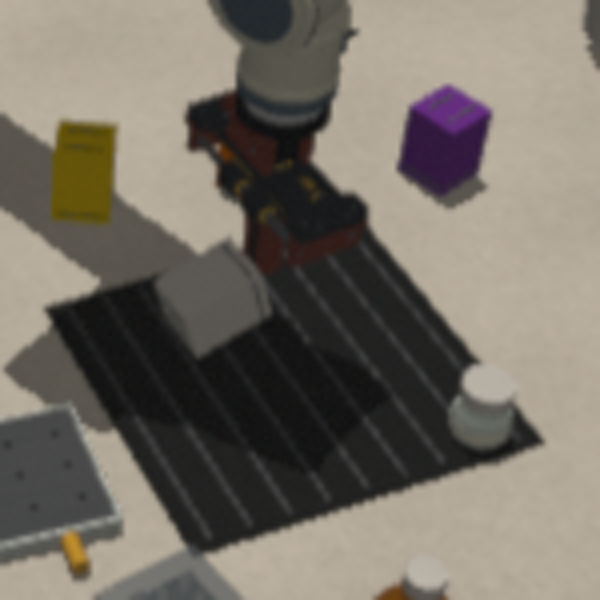

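>>> send_rows([
  [0,-4,0,0],
  [0,-4,0,0],
  [-1,-4,0,0],
])

```text
t: 17.28
ee_pos: [453.0, 325.1, 68.2]
orientation: [-0.149, 1.595, 0.164]
ft_force: [0.5, 1.3, 0.0]
width: 9.2
```

```bash
python3 -c "
from h import *
to(444,361,46,101.5)
d=shot('scene','s24',(330,130,480,280),4)"
```

```text
t17.3 tcp [453.  325.1  68.2] yawY 101.4 F [0.5 1.3 0. ] w 9.2 q [0.59 0.56 1.85 0.03 0.75 0.37]
turn -0.002 rad then shift [22.2 37.  -1.7]
```

View pics/s24.png

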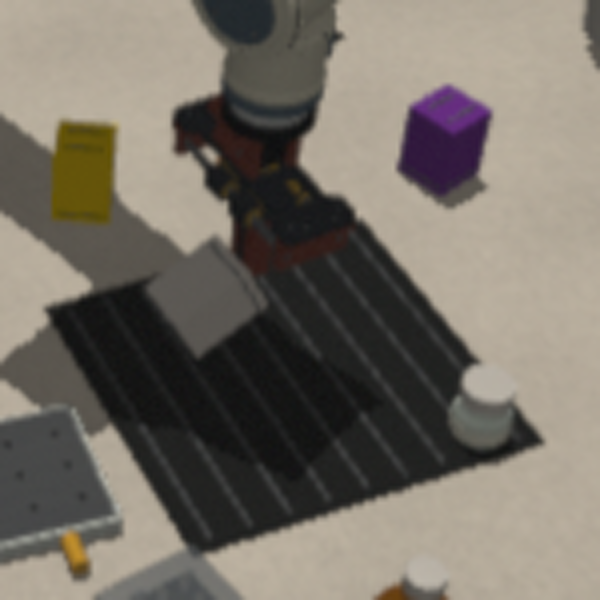

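Rotating well (~22°). Continue as before.

>>> send_rows([
  [-1,-5,0,0],
  [-1,-5,0,0],
  [-1,-5,0,0],
  [0,-5,0,0],
])

```text
t: 17.67
ee_pos: [457.2, 303.0, 70.9]
orientation: [-0.15, 1.596, 0.164]
ft_force: [0.3, -0.8, 0.1]
width: 8.7
```

```bash
python3 -c "
from h import *
to(444,361,46,101.5)
d=shot('scene','s25',(330,130,480,280),4)"
```

```text
t17.7 tcp [457.2 303.   70.9] yawY 101.4 F [ 0.3 -0.8  0.1] w 8.7 q [0.55 0.54 1.87 0.03 0.75 0.33]
turn -0.002 rad then shift [24.9 59.5 -1.4]
```

View pics/s25.png

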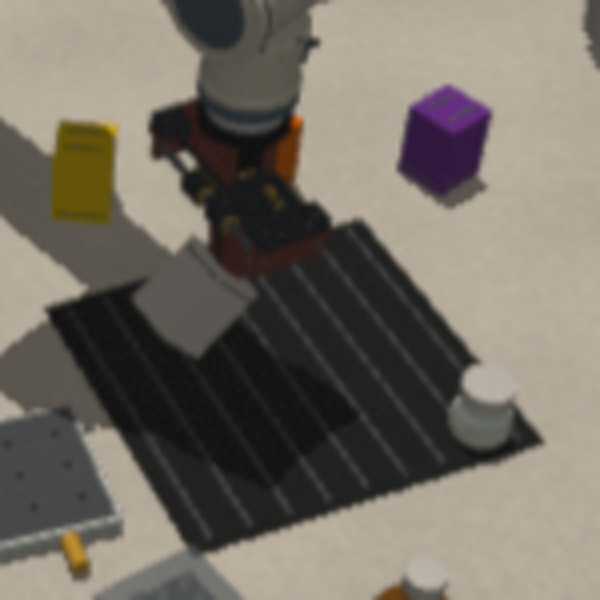

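>>> send_rows([
  [0,-5,0,0],
  [0,-5,0,0],
  [0,-5,0,0],
  [0,-5,0,0],
  [0,0,0,0],
])

```text
t: 18.13
ee_pos: [461.4, 279.6, 70.3]
orientation: [-0.15, 1.597, 0.162]
ft_force: [0.6, 0.6, -0.1]
width: 9.0
```

```bash
python3 -c "
from h import *
to(444,361,46,101.5)
d=shot('scene','s26',(330,130,480,280),4)"
```

```text
t18.1 tcp [461.4 279.6  70.3] yawY 101.3 F [ 0.6  0.6 -0.1] w 9.0 q [0.51 0.54 1.89 0.03 0.74 0.29]
turn -0.003 rad then shift [24.3 83.2 -0.8]
```

View pics/s26.png

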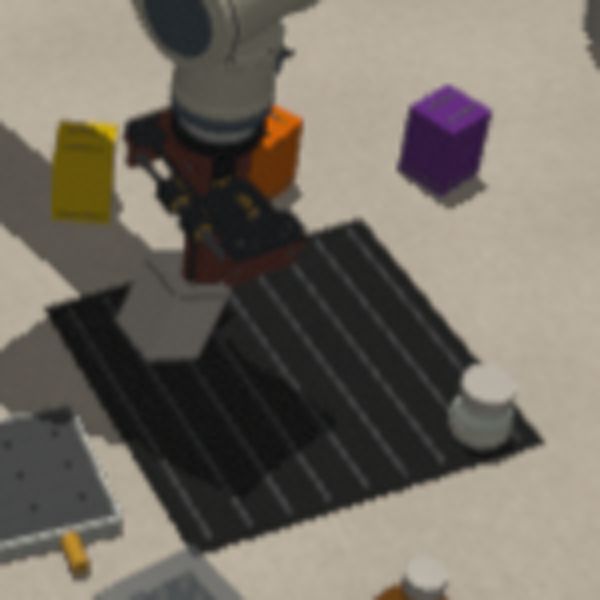

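>>> send_rows([
  [0,-5,0,0],
  [0,-5,0,0],
  [0,-4,0,0],
  [0,0,0,0],
  [-30,0,0,0],
  [-30,0,0,0],
  [-30,0,0,0],
  [0,0,0,0],
])

```text
t: 18.85
ee_pos: [466.0, 263.4, 160.9]
orientation: [-0.151, 1.603, 0.16]
ft_force: [1.2, 1.5, -0.3]
width: 9.0
```

```bash
python3 -c "
from h import *
st()
d=shot('scene','s27',(330,150,430,250),6)
C=cloud(d)
m=(abs(C[:,:,2]-80)<6)&(np.hypot(C[:,:,0]-466,C[:,:,1]-240)<60); P=C[m]; print(len(P),P.min(0),P.max(0),cv2.minAreaRect(P[:,:2].astype(np.float32)))"
```

```text
t18.9 tcp [466.  263.4 160.9] yawY 101.3 F [ 1.2  1.5 -0.3] w 9.0 q [0.48 0.39 1.85 0.02 0.93 0.27]
95 [431.09209535 211.3262331   74.0832177 ] [498.08961422 275.79972385  85.15775482] ((465.241943359375, 244.09861755371094), (59.41351318359375, 56.79009246826172), 12.335268020629883)
```

View pics/s27.png

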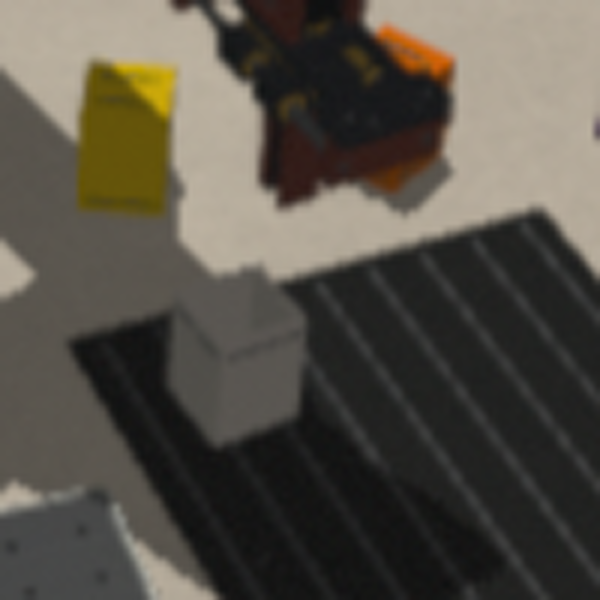

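>>> send_rows([
  [0,-10,0,0],
  [0,-10,0,0],
  [0,0,0,0],
  [0,0,0,0],
  [0,0,0,0],
  [0,0,0,0],
  [0,0,0,0],
  [0,0,0,0],
], fingers=1)

```text
t: 19.57
ee_pos: [465.9, 239.0, 153.3]
orientation: [-0.154, 1.614, 0.157]
ft_force: [-0.4, -0.1, 0.2]
width: 58.7
```

```bash
python3 -c "
from h import *
to(465.5,243,40,101.5)"
```

```text
t19.6 tcp [465.9 239.  153.3] yawY 101.2 F [-0.4 -0.1  0.2] w 58.7 q [0.44 0.39 1.87 0.02 0.92 0.23]
turn -0.004 rad then shift [113.3   4.    0.4]
```

>>> send_rows([
  [0,2,0,0],
  [0,1,0,0],
  [0,0,0,0],
  [0,0,0,0],
  [15,0,0,0],
  [15,0,0,0],
  [0,0,0,0],
])

```text
t: 20.15
ee_pos: [464.7, 243.7, 123.5]
orientation: [-0.154, 1.611, 0.159]
ft_force: [-0.7, -0.2, -0.5]
width: 87.9
```

```bash
python3 -c "
from h import *
to(465.5,243,40,101.5)
d=shot('scene','s28',(330,150,430,250),6)"
```

```text
t20.1 tcp [464.7 243.7 123.5] yawY 101.3 F [-0.7 -0.2 -0.5] w 87.9 q [0.45 0.44 1.89 0.02 0.85 0.23]
turn -0.003 rad then shift [83.5 -0.8  0.7]
```

View pics/s28.png

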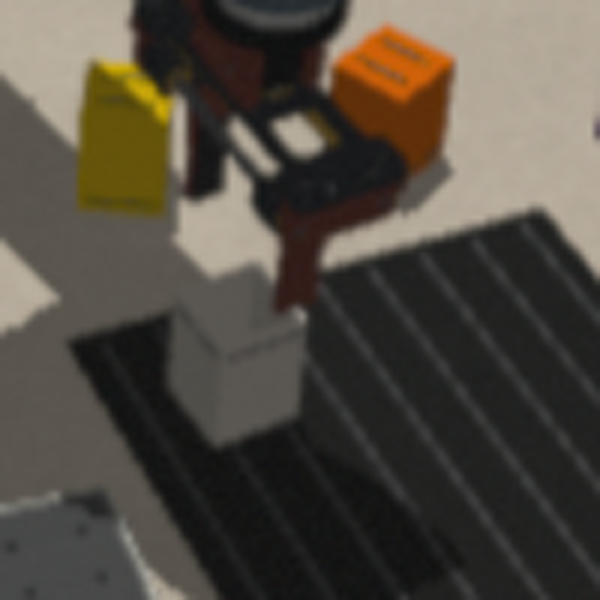

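>>> send_rows([
  [20,0,0,0],
  [20,0,0,0],
  [20,0,0,0],
  [18,0,0,0],
  [0,0,0,0],
])

```text
t: 20.62
ee_pos: [466.0, 246.1, 49.2]
orientation: [-0.151, 1.602, 0.162]
ft_force: [-0.9, -0.5, -0.9]
width: 88.0
```

>>> send_rows([
  [0,0,0,0],
  [0,0,0,0],
  [0,0,0,0],
  [0,0,0,0],
  [0,0,0,0],
  [0,0,0,0],
], fingers=0.4)

```text
t: 21.12
ee_pos: [468.6, 247.4, 54.5]
orientation: [-0.15, 1.597, 0.163]
ft_force: [-0.2, -0.7, -1.3]
width: 54.2
```

```bash
python3 -c "
from h import *
to(465.5,243,40,101.5)
d=shot('scene','s29',(330,150,430,250),6)"
```

```text
t21.1 tcp [468.6 247.4  54.5] yawY 101.4 F [-0.2 -0.7 -1.3] w 54.2 q [0.45 0.55 1.91 0.03 0.7  0.23]
turn -0.003 rad then shift [14.5 -3.7 -3.9]
```

View pics/s29.png

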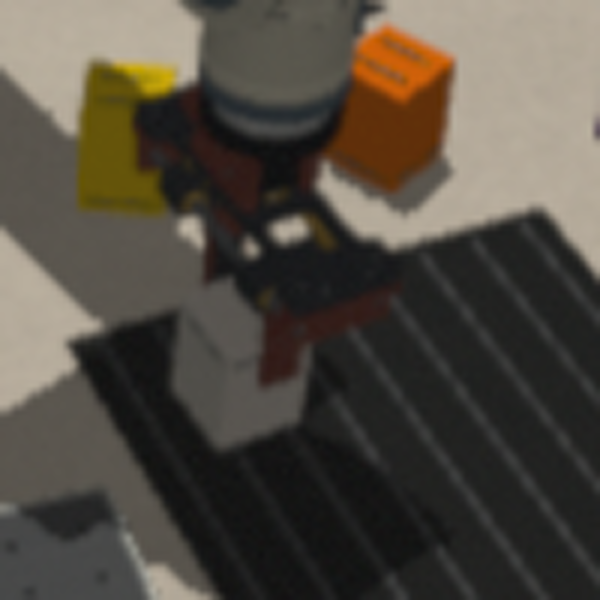

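>>> send_rows([
  [-20,0,0,0],
  [-25,0,0,0],
  [-25,0,0,0.1],
  [-5,0,0,0.1],
  [0,0,0,0],
])

```text
t: 21.58
ee_pos: [470.5, 246.6, 132.0]
orientation: [0.011, 1.604, -0.004]
ft_force: [-0.2, 0.0, -1.4]
width: 54.1
```

```bash
python3 -c "
from h import *
to(588,62,130,90)
d=shot('scene','s30',(250,130,480,290),3)"
```

```text
t21.6 tcp [470.5 246.6 132. ] yawY 89.5 F [-0.2  0.  -1.4] w 54.1 q [0.45 0.43 1.88 0.02 0.86 0.44]
turn -0.009 rad then shift [   2.  -184.6  117.5]
```

View pics/s30.png

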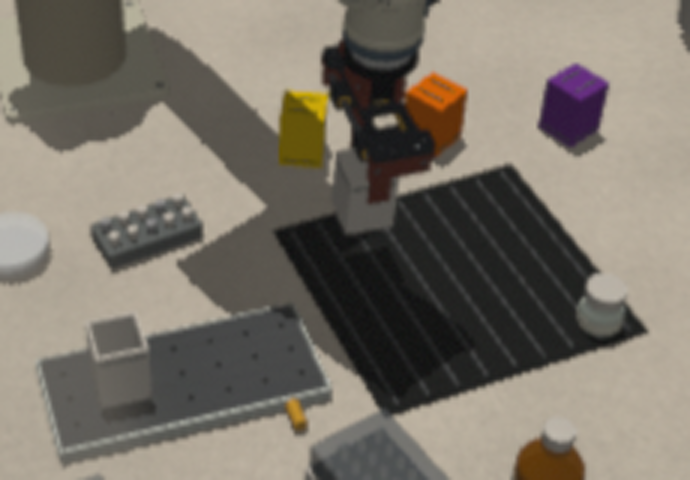

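>>> send_rows([
  [-1,-18,12,0],
  [-1,-30,19,0],
  [-1,-30,19,0],
  [-1,-30,19,0],
  [-1,-30,19,0],
  [-1,-25,16,0],
  [-1,-14,10,0],
  [-1,0,0,0],
])

```text
t: 22.3
ee_pos: [587.2, 63.3, 128.2]
orientation: [-0.021, 1.611, 0.026]
ft_force: [0.5, -0.2, -0.6]
width: 54.1
```

```bash
python3 -c "
from h import *
to(588,62,68.5,90)"
```

```text
t22.3 tcp [587.2  63.3 128.2] yawY 91.7 F [ 0.5 -0.2 -0.6] w 54.1 q [0.08 0.51 1.74 0.01 0.93 0.05]
turn 0.030 rad then shift [59.7 -1.3  0.8]
```

>>> send_rows([
  [15,0,0,0.03],
  [15,0,0,0],
  [14,0,0,0],
  [5,0,0,0],
  [3,0,0,0],
])

```text
t: 22.72
ee_pos: [582.6, 63.7, 71.4]
orientation: [-0.003, 1.615, 0.009]
ft_force: [-0.1, -0.2, -1.1]
width: 54.0
```

```bash
python3 -c "
from h import *
to(588,62,68.5,90)
d=shot('scene','s31',(250,180,370,290),5)"
```

```text
t22.7 tcp [582.6  63.7  71.4] yawY 90.4 F [-0.1 -0.2 -1.1] w 54.0 q [0.08 0.59 1.77 0.01 0.82 0.07]
turn 0.007 rad then shift [ 2.9 -1.7  5.4]
```

View pics/s31.png

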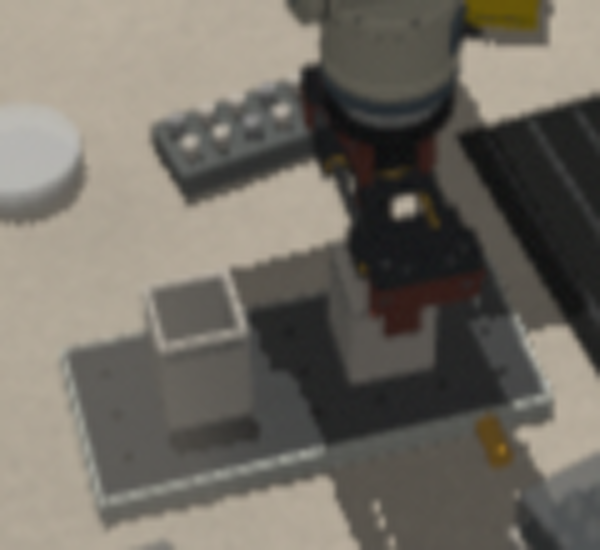

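>>> send_rows([
  [2,0,4,0],
  [2,0,0,0],
  [1,0,0,0],
])

```text
t: 23.02
ee_pos: [585.0, 64.4, 67.9]
orientation: [-0.007, 1.619, 0.011]
ft_force: [-1.9, -1.3, 3.3]
width: 53.7
```

```bash
python3 -c "
from h import *
to(588,62,68.5,90)"
```

```text
t23.0 tcp [585.   64.4  67.9] yawY 90.6 F [-1.9 -1.3  3.3] w 53.7 q [0.09 0.6  1.76 0.01 0.83 0.07]
turn 0.011 rad then shift [-0.6 -2.4  3. ]
```

Contact (3 N up). Release and rise.

>>> send_rows([
  [0,0,0,0],
  [0,0,0,0],
  [0,0,0,0],
  [0,0,0,0],
  [0,0,0,0],
  [0,0,0,0],
], fingers=1)

```text
t: 23.52
ee_pos: [588.1, 65.6, 70.9]
orientation: [-0.008, 1.613, 0.014]
ft_force: [-0.2, 0.4, -0.3]
width: 87.0
```

>>> send_rows([
  [-20,0,0,0],
  [-38,0,0,0],
  [-38,0,0,0],
  [-38,0,0,0],
  [-20,0,0,0],
])

```text
t: 23.93
ee_pos: [590.6, 64.9, 223.7]
orientation: [-0.009, 1.627, 0.013]
ft_force: [0.7, 0.5, 0.3]
width: 88.1
```

```bash
python3 -c "
from h import *
st()
d=shot('scene','s32',(120,140,480,290),2)
C=cloud(d)
for y in(-57,63):
  m=(abs(C[:,:,2]-94)<6)&(abs(C[:,:,0]-588)<50)&(abs(C[:,:,1]-y)<45);P=C[m]; print(len(P),P.mean(0),P.min(0),P.max(0))"
```

```text
t23.9 tcp [590.6  64.9 223.7] yawY 90.8 F [0.7 0.5 0.3] w 88.1 q [0.09 0.4  1.66 0.01 1.13 0.07]
117 [589.10019615 -57.25105234  92.60459045] [556.01387871 -84.06166472  88.08376119] [616.74045207 -29.65986284  97.85784412]
113 [586.51580404  61.36034775  93.06922966] [555.70570348  34.0956959   88.05416155] [614.7419901   88.92113952  98.84773994]
```

View pics/s32.png

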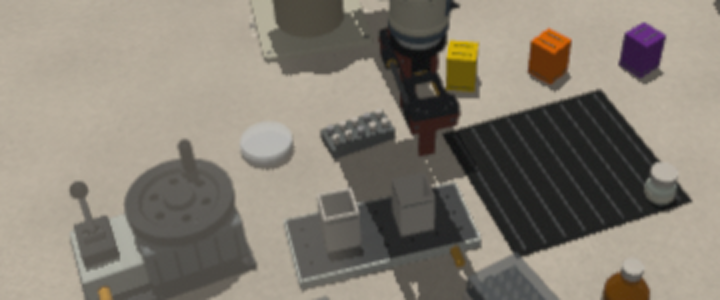

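Run:
```python
from h import *
a=shot('top','t33',(380,140,480,225),7); b=shot('scene','s33',(145,195,255,300),6)
np.savez('a.npz',**a);np.savez('b.npz',**b)
```

```text
(no output)
```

View pics/t33.png

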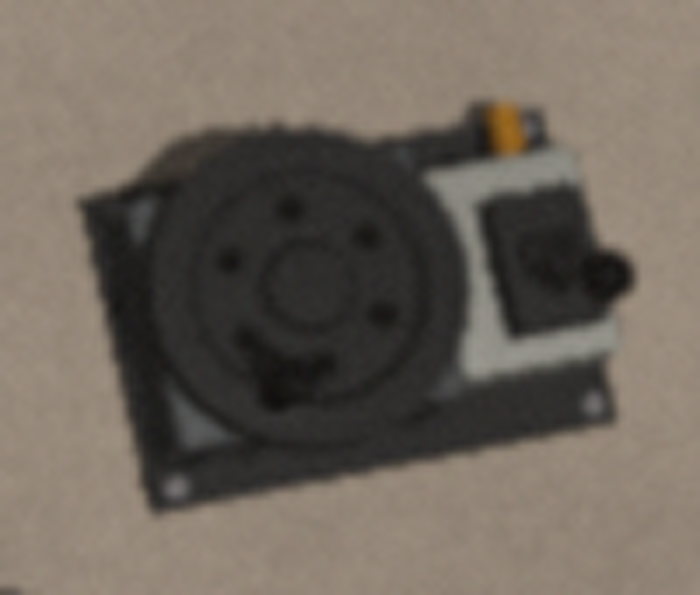

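View pics/s33.png

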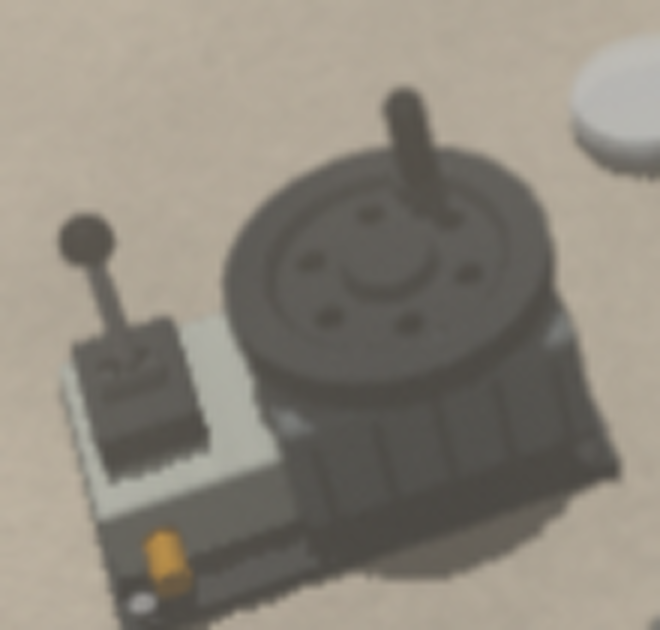

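```bash
cat >> h.py <<'E'
def tri(a,ua,b,ub):
    L=[];r=[]
    P=[];D=[]
    for d,u in((a,ua),(b,ub)):
        T=d["world_from_camera"]; v=(rays(d,[u])@T[:3,:3].T)[0]; v/=np.linalg.norm(v); P.append(T[:3,3]);D.append(v)
    A=sum(np.eye(3)-np.outer(v,v) for v in D); bb=sum((np.eye(3)-np.outer(v,v))@p for p,v in zip(P,D))
    X=np.linalg.solve(A,bb); return X.round(1),[round(float(np.linalg.norm((np.eye(3)-np.outer(v,v))@(X-p))),1) for p,v in zip(P,D)]
E
python3 - <<'E'
from h import *
a=dict(np.load('a.npz'));b=dict(np.load('b.npz'))
ta=lambda x,y:(380+x/7-.43,140+y/7-.43); sb=lambda x,y:(145+x/6-.42,195+y/6-.42)
print("ball",tri(a,ta(608,275),b,sb(87,240)))
print("peg top",tri(a,ta(278,387),b,sb(403,97)))
print("hub",tri(a,ta(310,285),b,sb(389,262)),plane(a,[ta(310,285)],117),plane(b,[sb(389,262)],117))
c=plane(a,[ta(80,205),ta(155,512),ta(615,420)],8);print(c.round(0))
# wheel rim ellipse extremes in top -> circle
print(plane(a,[ta(152,290),ta(470,290),ta(310,130),ta(310,445)],117).round(0))
C=cloud(b);print(C[235,159],C[212,212],C[226,216])
E
```

```text
ball (array([ 520.8, -418.5,  159.3]), [1.6, 1.6])
peg top (array([ 469.3, -259.9,  164.8]), [3.2, 3.2])
hub (array([ 528.6, -285.4,  113. ]), [1.4, 1.4]) [[ 527.657109   -285.92073303  117.        ]] [[ 532.88324767 -283.56629469  117.        ]]
[[ 595. -193.    8.]
 [ 432. -223.    8.]
 [ 474. -467.    8.]]
[[ 527. -208.  117.]
 [ 523. -365.  117.]
 [ 606. -291.  117.]
 [ 448. -281.  117.]]
[ 529.54831474 -415.66439273  165.75420842] [ 483.01205228 -262.16336529  173.35136282] [ 485.23108946 -260.19551336  114.95110278]
```

>>> send_rows([
  [-2,0,0,0.12],
  [-2,0,0,0.12],
  [-2,0,0,0.12],
  [-2,0,0,0.12],
  [-2,0,0,0.12],
  [-2,0,0,0.12],
  [-2,0,0,0.12],
  [-2,0,0,0.12],
  [-2,0,0,0.12],
  [-2,0,0,0.12],
], fingers=0)

```text
t: 24.92
ee_pos: [579.6, 63.8, 221.3]
orientation: [0.921, 1.425, -1.009]
ft_force: [-0.8, 0.0, -0.4]
width: 24.3
```

```bash
python3 -c "
from h import *
to(483.4,-425,230,10)"
```

```text
t24.9 tcp [579.6  63.8 221.3] yawY 19.5 F [-0.8  0.  -0.4] w 24.3 q [0.09 0.41 1.67 0.01 1.16 1.31]
turn 0.166 rad then shift [  -8.7 -179.7  464.7]
```

>>> send_rows([
  [-4,0,0,0.083],
  [-4,0,0,0.083],
  [-2,-14,36,0],
  [-2,-14,36,0],
  [-2,-14,36,0],
  [-2,-14,36,0],
  [-2,-14,36,0],
  [-2,-14,36,0],
  [-2,-14,36,0],
  [-2,-14,36,0],
])

```text
t: 25.75
ee_pos: [505.1, -241.0, 230.3]
orientation: [1.033, 1.385, -1.162]
ft_force: [0.1, -0.1, 0.0]
width: 0.2
```

```bash
python3 -c "
from h import *
to(483.4,-425,230,10)"
```

```text
t25.8 tcp [ 505.1 -241.   230.3] yawY 9.8 F [ 0.1 -0.1  0. ] w 0.2 q [-0.44  0.37  1.69 -0.05  1.19  0.98]
turn -0.003 rad then shift [  0.3 -53.4 177.4]
```

>>> send_rows([
  [-2,-11,36,0],
  [-2,-11,36,0],
  [-2,-11,36,0],
  [-2,-11,36,0],
  [-1,-8,28,0],
  [0,0,0,0],
])

```text
t: 26.25
ee_pos: [473.7, -430.9, 227.7]
orientation: [1.037, 1.402, -1.17]
ft_force: [-0.5, 1.3, 0.4]
width: 0.4
```

```bash
python3 -c "
from h import *
to(483.4,-425,144,10)
shot('scene','s34',(120,140,270,290),4)"
```

```text
t26.2 tcp [ 473.7 -430.9  227.7] yawY 9.6 F [-0.5  1.3  0.4] w 0.4 q [-0.72  0.5   1.51 -0.08  1.25  0.72]
turn -0.006 rad then shift [83.7 10.6 -4.1]
```

View pics/s34.png

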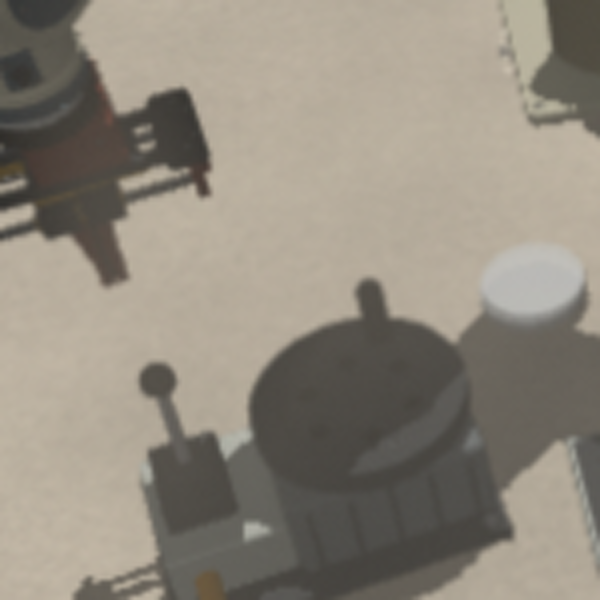

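>>> send_rows([
  [25,2,-4,0],
  [30,2,0,0],
  [25,2,0,0],
  [0,0,0,0],
])

```text
t: 26.63
ee_pos: [465.8, -417.4, 140.1]
orientation: [1.04, 1.411, -1.17]
ft_force: [-0.5, 1.5, -0.3]
width: 0.4
```

```bash
python3 -c "
from h import *
to(483.4,-425,144,10)
shot('scene','s35',(120,140,270,290),4)"
```

```text
t26.6 tcp [ 465.8 -417.4  140.1] yawY 9.7 F [-0.5  1.5 -0.3] w 0.4 q [-0.71  0.58  1.59 -0.09  1.1   0.74]
turn -0.006 rad then shift [-3.9 16.  10.5]
```

View pics/s35.png

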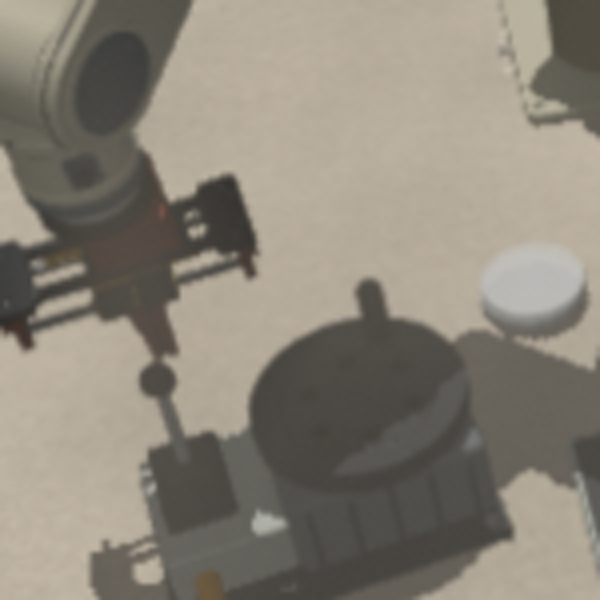

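>>> send_rows([
  [-3,6,10,0],
  [-1,10,0,0],
  [0,8,0,0],
  [0,8,0,0],
  [0,8,0,0],
  [0,8,0,0],
  [0,8,0,0],
  [0,8,0,0],
])

```text
t: 27.35
ee_pos: [541.5, -417.1, 144.0]
orientation: [1.037, 1.402, -1.166]
ft_force: [-0.2, -0.6, 1.0]
width: 0.7
```

```bash
python3 -c "
from h import *
to(563.5,-411,144,10)
shot('scene','s36',(120,140,270,290),4)"
```

```text
t27.4 tcp [ 541.5 -417.1  144. ] yawY 9.8 F [-0.2 -0.6  1. ] w 0.7 q [-0.64  0.65  1.45 -0.07  1.16  0.79]
turn -0.004 rad then shift [ 0.  22.7 -2.2]
```

View pics/s36.png

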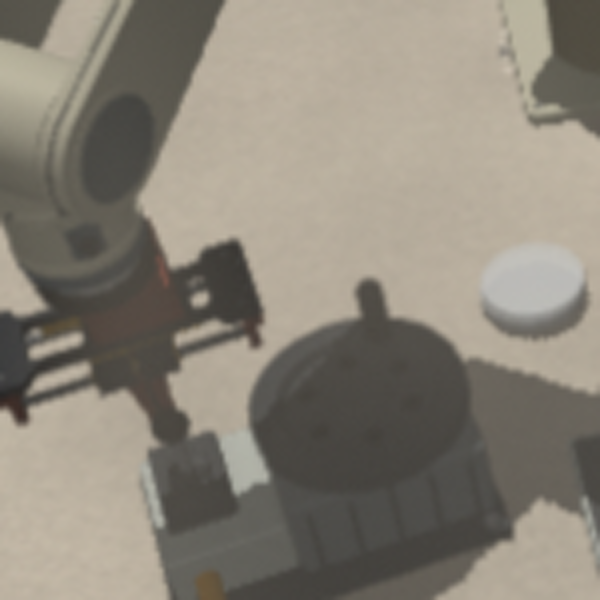

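Lever is moving over. Continue to the stop.

>>> send_rows([
  [0,7,-2,0],
  [0,7,0,0],
  [0,4,0,0],
  [0,2,0,0],
])

```text
t: 27.73
ee_pos: [557.2, -411.9, 141.4]
orientation: [1.029, 1.414, -1.175]
ft_force: [-9.9, -2.5, 9.8]
width: 0.5
```

```bash
python3 -c "
from h import *
to(563.5,-411,144,10)
shot('scene','s37',(120,140,270,290),4)"
```

```text
t27.7 tcp [ 557.2 -411.9  141.4] yawY 9.9 F [-9.9 -2.5  9.8] w 0.5 q [-0.62  0.67  1.42 -0.08  1.19  0.82]
turn -0.002 rad then shift [-2.6  6.3  0.2]
```

View pics/s37.png

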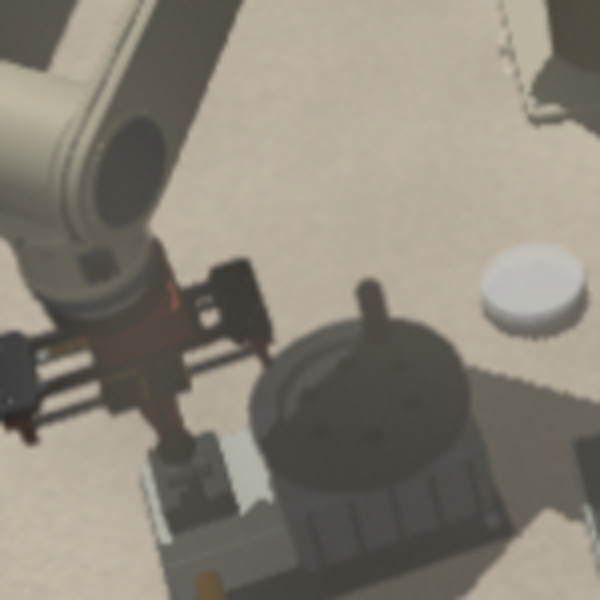

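>>> send_rows([
  [0,-10,0,0],
  [-5,-20,0,0],
  [-30,-30,0,0],
  [-35,-20,0,0],
  [-30,0,0,0],
  [0,0,0,0],
])

```text
t: 28.28
ee_pos: [490.1, -426.1, 251.9]
orientation: [1.03, 1.422, -1.176]
ft_force: [0.1, -0.6, 0.8]
width: 0.5
```

```bash
python3 -c "
from h import *
st()
b=shot('scene','s38',(120,140,270,290),4);a=shot('top','t38',(380,140,480,225),6)
np.savez('a.npz',**a);np.savez('b.npz',**b)"
```

```text
t28.3 tcp [ 490.1 -426.1  251.9] yawY 9.9 F [ 0.1 -0.6  0.8] w 0.5 q [-0.69  0.5   1.45 -0.09  1.33  0.73]
```

View pics/s38.png

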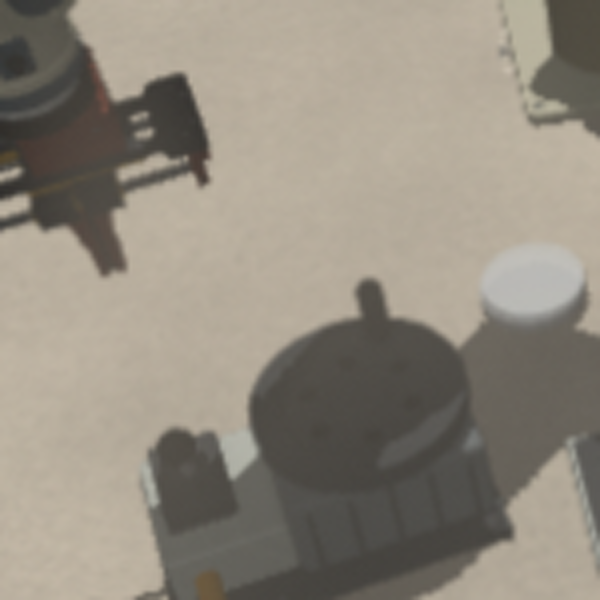

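View pics/t38.png

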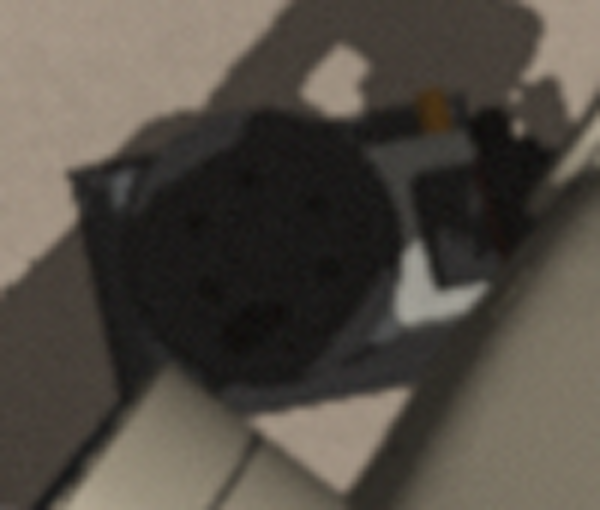

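Run:
```python
from h import *
b=dict(np.load('b.npz')); T=np.linalg.inv(b["world_from_camera"])
for th in(-.35,.3,.35,.4,.45,.5):
    p=np.array([548,-413.7,84])+80*np.array([np.sin(th)*.985,np.sin(th)*.174,np.cos(th)])
    u,_=cv2.projectPoints(p.reshape(1,1,3),cv2.Rodrigues(T[:3,:3])[0],T[:3,3],b["mtx"],b["dist_coeffs"]); u=u.ravel()
    print(th+.5,p.round(0),((u-[120,140])*4).round(0))
```

```text
0.15000000000000002 [ 521. -418.  159.] [154. 379.]
0.8 [ 571. -410.  160.] [168. 426.]
0.85 [ 575. -409.  159.] [169. 431.]
0.9 [ 579. -408.  158.] [171. 436.]
0.95 [ 582. -408.  156.] [172. 441.]
1.0 [ 586. -407.  154.] [174. 446.]
```

Run:
```python
from h import *
b=dict(np.load('b.npz'))
cs=lambda x,y:(120+x/4-.375,140+y/4-.375)
print(plane(b,[cs(370,289)],170),plane(b,[cs(370,286)],170))
C=cloud(b)
m=(C[:,:,2]>135)&(C[:,:,2]<180)&(abs(C[:,:,0]-480)<40)&(abs(C[:,:,1]+260)<40); P=C[m]; print(len(P),np.median(P,0),P.min(0),P.max(0))
v,u=np.nonzero(m); print(u.min(),u.max(),v.min(),v.max())
for k in sorted(set(v)): print(k,u[v==k].min(),u[v==k].max(),np.median(C[k,u[v==k]],0).round(0))
m=(abs(C[:,:,2]-117)<4)&(np.hypot(C[:,:,0]-527,C[:,:,1]+286)<100);P=C[m];print(len(P),cv2.minEnclosingCircle(P[:,:2].astype(np.float32)),P[:,:2].min(0),P[:,:2].max(0))
```

```text
[[ 478.98231697 -262.01083839  170.        ]] [[ 475.75520998 -261.72801782  170.        ]]
88 [ 480.38078872 -262.884529    158.3864267 ] [ 464.55547698 -274.58456286  136.61404351] [ 486.83114441 -252.33553091  176.72817842]
208 217 209 221
209 212 213 [ 465. -260.  168.]
210 209 214 [ 469. -263.  169.]
211 208 215 [ 474. -264.  169.]
212 208 215 [ 478. -264.  169.]
213 209 216 [ 482. -261.  169.]
214 209 216 [ 484. -262.  166.]
215 209 216 [ 481. -263.  159.]
216 209 216 [ 481. -264.  156.]
217 209 216 [ 482. -264.  152.]
218 210 217 [ 481. -262.  146.]
219 210 217 [ 481. -263.  142.]
220 211 215 [ 484. -265.  141.]
221 211 214 [ 484. -265.  138.]
884 ((529.640869140625, -283.82550048828125), 82.9093017578125) [ 448.28500525 -363.79979818] [ 611.64869898 -204.4914301 ]
```

```bash
python3 -c "
from h import *
to(474.5,-262,230,10)"
```

```text
t28.4 tcp [ 488.4 -424.5  247. ] yawY 10.0 F [ 0.3 -0.6 -0.9] w 0.7 q [-0.69  0.5   1.46 -0.09  1.33  0.73]
turn -0.000 rad then shift [  17.    14.5 -162.4]
```

>>> send_rows([
  [0,4,-36,0],
  [0,4,-36,0],
  [0,4,-36,0],
  [0,2,-36,0],
  [0,0,-15,0],
  [0,0,0,0],
  [0,0,0,0],
], fingers=1)

```text
t: 28.97
ee_pos: [471.4, -257.1, 241.5]
orientation: [1.031, 1.444, -1.18]
ft_force: [-0.4, -0.7, 0.7]
width: 43.4
```

```bash
python3 -c "
from h import *
to(474.5,-262,200,10)"
```

```text
t29.0 tcp [ 471.4 -257.1  241.5] yawY 10.0 F [-0.4 -0.7  0.7] w 43.4 q [-0.49  0.35  1.7  -0.06  1.26  0.93]
turn 0.000 rad then shift [41.5  2.2  5.4]
```

>>> send_rows([
  [0,2,5,0],
  [0,0,0,0],
  [0,0,0,0],
  [0,0,0,0],
  [10,0,0,0],
  [10,0,0,0],
  [10,0,0,0],
  [0,0,0,0],
])

```text
t: 29.63
ee_pos: [469.2, -267.1, 205.8]
orientation: [1.035, 1.442, -1.185]
ft_force: [-0.8, 0.4, -0.4]
width: 87.7
```

```bash
python3 -c "
from h import *
to(474.5,-262,129,10)
shot('scene','s39',(140,140,290,290),4)"
```

```text
t29.6 tcp [ 469.2 -267.1  205.8] yawY 9.7 F [-0.8  0.4 -0.4] w 87.7 q [-0.51  0.4   1.72 -0.06  1.19  0.93]
turn -0.005 rad then shift [76.8  6.1 -4.1]
```

View pics/s39.png

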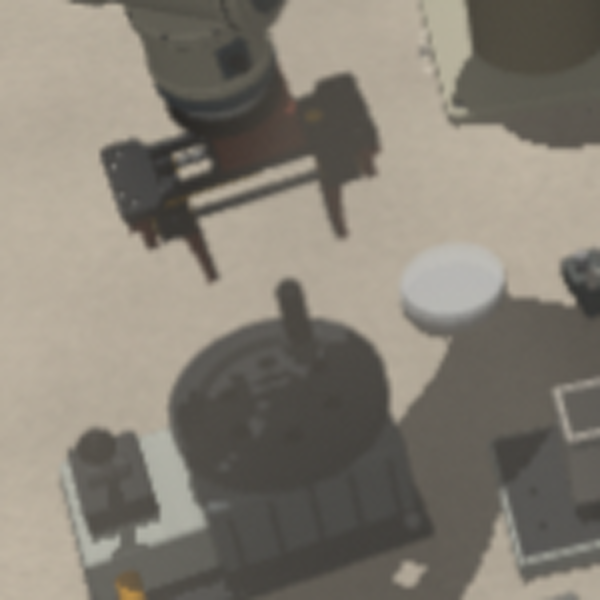

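>>> send_rows([
  [15,4,-3,0],
  [20,2,0,0],
  [20,2,0,0],
  [14,1,0,0],
  [0,0,0,0],
])

```text
t: 30.1
ee_pos: [467.2, -261.0, 136.0]
orientation: [1.035, 1.438, -1.183]
ft_force: [-1.1, -0.1, -0.0]
width: 88.2
```

```bash
python3 -c "
from h import *
to(474.5,-262,129,10)
shot('scene','s40',(140,140,290,290),4)"
```

```text
t30.1 tcp [ 467.2 -261.   136. ] yawY 9.7 F [-1.1 -0.1 -0. ] w 88.2 q [-0.5   0.48  1.78 -0.06  1.04  0.94]
turn -0.005 rad then shift [7.  7.  2.3]
```

View pics/s40.png

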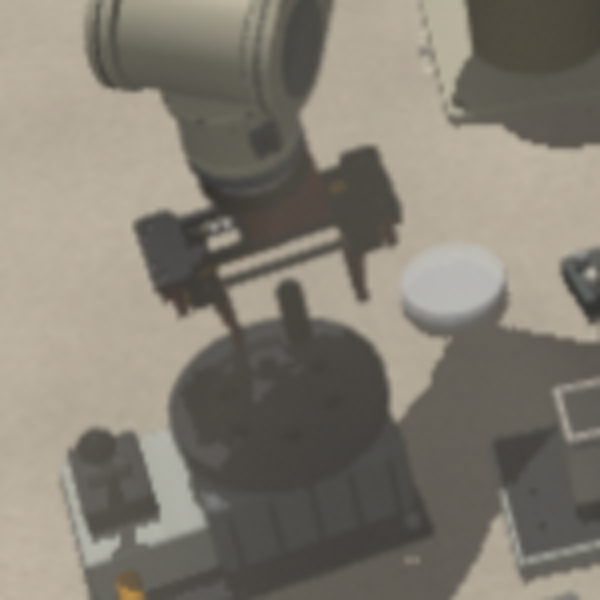

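>>> send_rows([
  [3,4,2,0],
  [3,4,0,0],
  [0,1,0,0],
])

```text
t: 30.4
ee_pos: [478.1, -262.5, 131.5]
orientation: [1.036, 1.433, -1.182]
ft_force: [-0.0, 0.5, 0.6]
width: 87.8
```

>>> send_rows([
  [0,0,0,0],
  [0,0,0,0],
  [0,0,0,0],
  [0,0,0,0],
  [0,0,0,0],
  [0,0,0,0],
  [0,0,0,0],
  [0,0,0,0],
], fingers=0.1)

```text
t: 31.07
ee_pos: [480.2, -263.3, 134.0]
orientation: [1.036, 1.428, -1.18]
ft_force: [0.2, -0.2, -0.2]
width: 38.0
```

```bash
python3 -c "
from h import *
to(474.5,-262,129,10)
shot('scene','s41',(140,140,290,290),4)"
```

```text
t31.1 tcp [ 480.2 -263.3  134. ] yawY 9.7 F [ 0.2 -0.2 -0.2] w 38.0 q [-0.49  0.5   1.76 -0.06  1.04  0.95]
turn -0.006 rad then shift [ 5.  -5.4 -2.3]
```

View pics/s41.png

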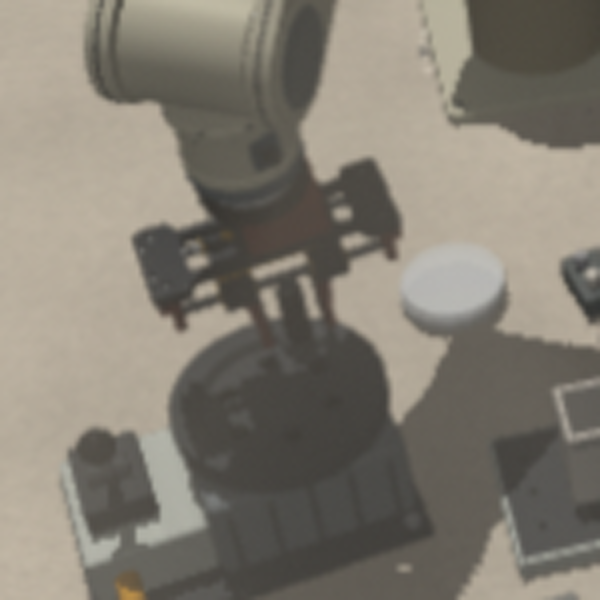

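Well centred. Finish closing.

>>> send_rows([
  [1,-2,0,0],
  [1,-2,0,0],
  [1,0,0,0],
  [0,0,0,0],
  [0,0,0,0],
  [0,0,0,0],
])

```text
t: 31.62
ee_pos: [476.3, -264.1, 132.9]
orientation: [1.035, 1.425, -1.179]
ft_force: [1.2, 1.2, 1.0]
width: 20.1
```

```bash
cat >> h.py <<'E'
def wheel(da=0.25,c=(528,-285),r=58):
    o,M,w=st(); p=o["ee_pos"][:2]-c; a=np.arctan2(p[1],p[0]); print("peg angle deg %.1f (%.3f rad turned from 156.7) r %.1f"%(np.degrees(a),(a-np.radians(156.7))%(2*np.pi),np.hypot(*p)))
    for k in range(1,4):
        q=np.array([c[0]+r*np.cos(a+da*k),c[1]+r*np.sin(a+da*k),o["ee_pos"][2]]); print(k,(M.T@(q-o["ee_pos"])).round(1))
E
python3 -c "
from h import *
wheel()"
```

```text
t31.6 tcp [ 476.3 -264.1  132.9] yawY 9.7 F [1.2 1.2 1. ] w 20.1 q [-0.5   0.5   1.77 -0.06  1.03  0.94]
peg angle deg 158.0 (0.022 rad turned from 156.7) r 55.8
1 [ 0.6 -7.8 12. ]
2 [  0.2 -10.3  26.3]
3 [-0.6 -9.3 40.7]
```

>>> send_rows([
  [0,-2.5,5,0],
  [0,-2,5.5,0],
  [0,-1,6,0],
])

```text
t: 31.87
ee_pos: [471.4, -276.0, 132.8]
orientation: [1.039, 1.435, -1.177]
ft_force: [-4.6, 12.3, 10.8]
width: 20.4
```

```bash
python3 -c "
from h import *
wheel()
shot('scene','s42',(140,140,290,290),4)"
```

```text
t31.9 tcp [ 471.4 -276.   132.8] yawY 9.8 F [-4.6 12.3 10.8] w 20.4 q [-0.52  0.5   1.76 -0.06  1.04  0.92]
peg angle deg 170.9 (0.249 rad turned from 156.7) r 57.3
1 [-0.3 -3.5 13.9]
2 [-1.3 -2.9 28.4]
3 [-2.8  1.3 42.1]
```

View pics/s42.png

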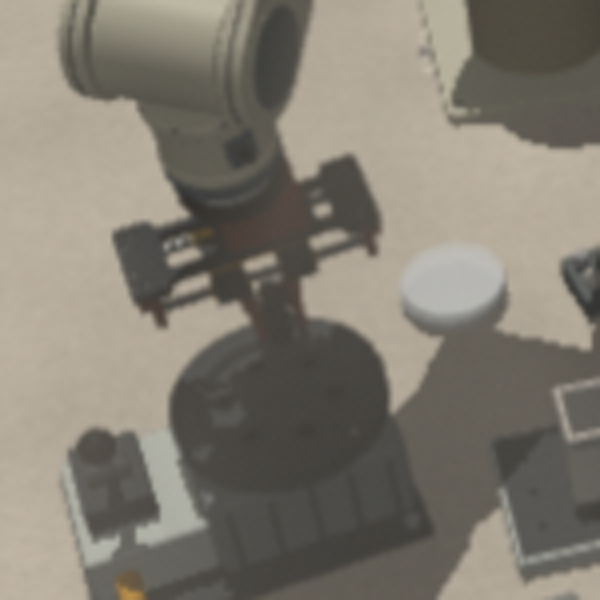

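>>> send_rows([
  [0,-1.7,6,0],
  [0,-1.2,6,0],
  [0,-0.6,6,0],
])

```text
t: 32.17
ee_pos: [468.8, -288.4, 132.7]
orientation: [1.046, 1.447, -1.175]
ft_force: [-2.0, 14.1, 10.6]
width: 21.3
```

```bash
python3 -c "
from h import *
wheel()"
```

```text
t32.2 tcp [ 468.8 -288.4  132.7] yawY 9.8 F [-2.  14.1 10.6] w 21.3 q [-0.55  0.51  1.74 -0.06  1.06  0.89]
peg angle deg -176.7 (0.465 rad turned from 156.7) r 59.3
1 [-1.3  1.5 14.6]
2 [-2.9  5.2 28.4]
3 [-5.  12.2 40.9]
```

>>> send_rows([
  [0,0.5,6,0],
  [0,0.5,6,0],
  [0,1,6,0],
])

```text
t: 32.42
ee_pos: [468.5, -298.4, 132.5]
orientation: [1.051, 1.468, -1.175]
ft_force: [-5.7, 13.6, 15.2]
width: 21.4
```

```bash
python3 -c "
from h import *
wheel()
shot('scene','s43',(140,140,290,290),4)"
```

```text
t32.4 tcp [ 468.5 -298.4  132.5] yawY 9.9 F [-5.7 13.6 15.2] w 21.4 q [-0.56  0.53  1.72 -0.05  1.08  0.87]
peg angle deg -167.3 (0.629 rad turned from 156.7) r 61.0
1 [-2.2  5.5 13.9]
2 [-4.4 11.3 27. ]
3 [-6.9 20.2 38.1]
```

View pics/s43.png

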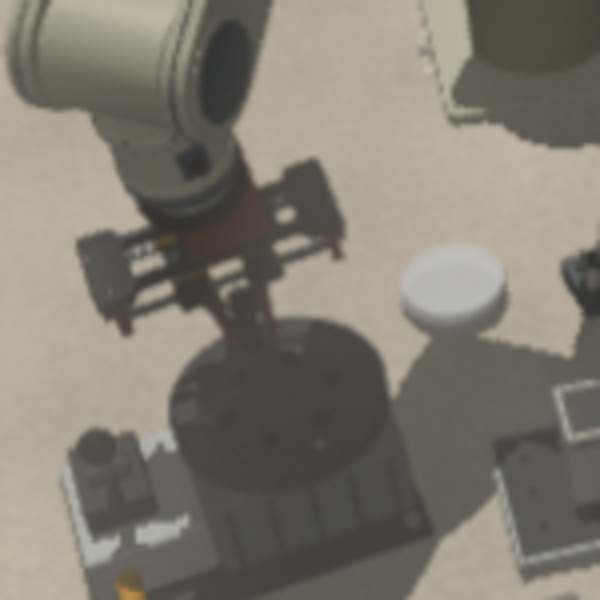

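>>> send_rows([
  [-0.5,2.5,6,0],
  [-0.5,2.5,6,0],
  [-0.5,2.5,6,0],
])

```text
t: 32.72
ee_pos: [469.6, -308.7, 132.5]
orientation: [1.05, 1.495, -1.18]
ft_force: [-9.7, 9.4, 12.9]
width: 22.5
```

```bash
python3 -c "
from h import *
wheel()
o,M,w=st();print(M.round(2))"
```

```text
t32.7 tcp [ 469.6 -308.7  132.5] yawY 10.1 F [-9.7  9.4 12.9] w 22.5 q [-0.58  0.55  1.69 -0.05  1.12  0.86]
peg angle deg -157.9 (0.792 rad turned from 156.7) r 63.0
1 [-3.2  9.5 12.4]
2 [-6.  17.3 24.2]
3 [-9.  27.8 33.6]
t32.7 tcp [ 469.6 -308.7  132.5] yawY 10.1 F [-9.7  9.4 12.9] w 22.5 q [-0.58  0.55  1.69 -0.05  1.12  0.86]
[[-0.2   0.97  0.15]
 [ 0.07  0.17 -0.98]
 [-0.98 -0.19 -0.11]]
```

```bash
cat >> h.py <<'E'
def wheel(da=0.1,c=(528,-285),r=58):
    o,M,w=st(); g=o["ee_pos"]-18.7*M[:,0]; p=g[:2]-c; a=np.arctan2(p[1],p[0]); print("turned %.3f rad r %.1f tilt %.1f deg"%((a-np.radians(156.7))%(2*np.pi),np.hypot(*p),np.degrees(np.arccos(-M[2,0]))))
    for k in range(1,5):
        q=np.array([c[0]+r*np.cos(a+da*k),c[1]+r*np.sin(a+da*k),g[2]]); print(k,(M.T@(q-g)).round(1))
E
python3 -c "
from h import *
wheel()"
```

```text
t32.7 tcp [ 469.6 -308.7  132.5] yawY 10.1 F [-9.7  9.4 12.9] w 22.5 q [-0.58  0.55  1.69 -0.05  1.12  0.86]
turned 0.837 rad r 60.1 tilt 12.4 deg
1 [-1.2  3.7  4.9]
2 [-2.2  5.9 10.2]
3 [-3.3  8.7 15.2]
4 [-4.4 11.9 19.8]
```

>>> send_rows([
  [-1,3,6,0],
  [-1,3,6,0],
])

```text
t: 32.88
ee_pos: [471.7, -316.1, 132.5]
orientation: [1.048, 1.511, -1.184]
ft_force: [-8.4, 6.7, 9.1]
width: 22.4
```

```bash
python3 -c "
from h import *
wheel()
shot('scene','s44',(140,140,290,290),4)"
```

```text
t32.9 tcp [ 471.7 -316.1  132.5] yawY 10.3 F [-8.4  6.7  9.1] w 22.4 q [-0.58  0.56  1.66 -0.06  1.15  0.85]
turned 0.964 rad r 61.6 tilt 13.3 deg
1 [-1.6  5.6  3.8]
2 [-2.8  8.5  8.7]
3 [-4.  11.8 13.3]
4 [-5.3 15.6 17.5]
```

View pics/s44.png

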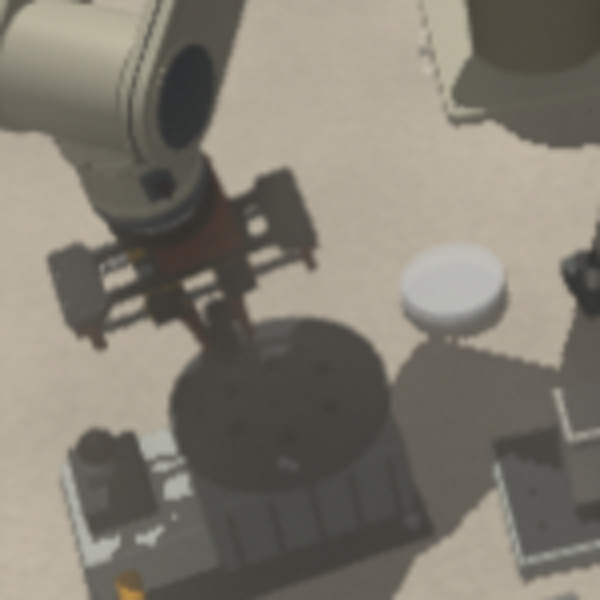

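>>> send_rows([
  [-1,4,5,0],
  [-1,4,5,0],
  [-1,4,5,0],
])

```text
t: 33.18
ee_pos: [478.8, -328.5, 132.6]
orientation: [1.041, 1.528, -1.191]
ft_force: [-5.5, 3.9, 8.1]
width: 22.4
```

```bash
python3 -c "
from h import *
wheel()
shot('scene','s45',(140,140,290,290),4)"
```

```text
t33.2 tcp [ 478.8 -328.5  132.6] yawY 10.5 F [-5.5  3.9  8.1] w 22.4 q [-0.59  0.58  1.62 -0.06  1.18  0.84]
turned 1.194 rad r 63.6 tilt 14.3 deg
1 [-1.9  7.9  1.2]
2 [-3.3 11.8  5.3]
3 [-4.7 16.1  9. ]
4 [-6.1 20.7 12.2]
```

View pics/s45.png

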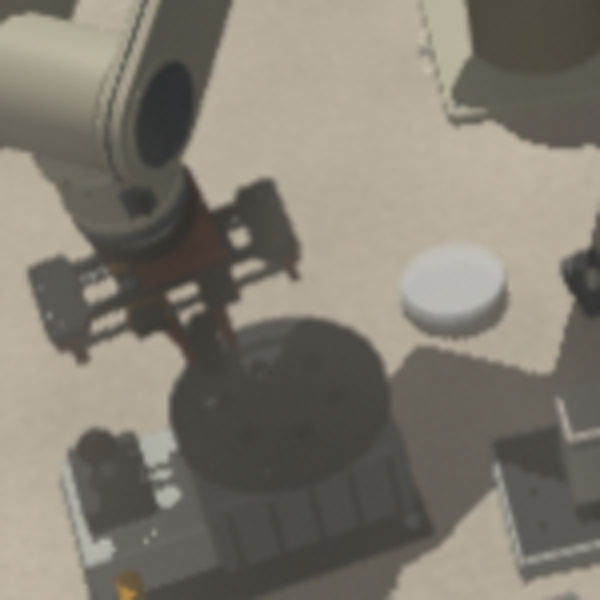

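```bash
python3 -c "
from h import *
b=ctrl.get_image('scene')
p=plane(b,[(140+207/4-.375,140+325/4-.375)],170)[0];print(p, (np.degrees(np.arctan2(p[1]+285,p[0]-528))-156.7)%360*np.pi/180)"
```

```text
[ 500.95643578 -323.57781781  170.        ] 1.3660523199215542
```

>>> send_rows([
  [0,0,0,0],
  [0,0,0,0],
  [0,0,0,0],
  [0,0,0,0],
  [0,0,0,0],
], fingers=0.7)

```text
t: 33.7
ee_pos: [479.2, -330.3, 131.9]
orientation: [1.041, 1.526, -1.192]
ft_force: [0.3, -0.0, -0.3]
width: 52.2
```

```bash
python3 -c "
from h import *
wheel()
shot('scene','s46',(140,140,290,290),4)"
```

```text
t33.7 tcp [ 479.2 -330.3  131.9] yawY 10.5 F [ 0.3 -0.  -0.3] w 52.2 q [-0.59  0.59  1.62 -0.07  1.18  0.84]
turned 1.218 rad r 64.6 tilt 14.2 deg
1 [-2.   8.7  0.4]
2 [-3.4 12.7  4.4]
3 [-4.8 17.1  8. ]
4 [-6.2 21.8 11. ]
```

View pics/s46.png

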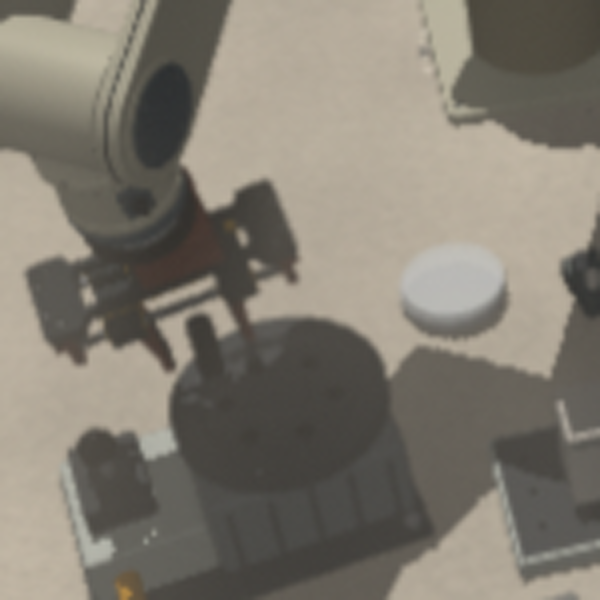

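>>> send_rows([
  [-2,-15,0,0],
  [-5,-30,0,0],
  [-10,-35,0,0],
  [-30,-20,0,0],
  [-35,0,0,0],
  [-35,0,0,0],
  [0,0,0,0],
])

```text
t: 34.33
ee_pos: [399.5, -356.8, 270.1]
orientation: [1.04, 1.536, -1.193]
ft_force: [0.5, -1.6, -0.3]
width: 61.4
```

Run:
```python
from h import *
st()
b=shot('scene','s47',(120,140,480,290),2.2)
p=plane(b,[(0,0)],170)
C=cloud(b)
m=(C[:,:,2]>140)&(C[:,:,2]<180)&(abs(C[:,:,0]-505)<35)&(abs(C[:,:,1]+335)<35); v,u=np.nonzero(m)
for k in sorted(set(v)): print(k,u[v==k].min(),u[v==k].max(),np.median(C[k,u[v==k]],0).round(0))
for y in(-57,63):
  m=(abs(C[:,:,2]-94)<6)&(abs(C[:,:,0]-588)<50)&(abs(C[:,:,1]-y)<45);P=C[m]; print(len(P),P.mean(0),P.min(0),P.max(0))
cv2.imwrite('pics/s48.png',cv2.resize(b["img"][190:290,140:260,::-1],None,fx=6,fy=6,interpolation=cv2.INTER_CUBIC))
```

```text
t34.3 tcp [ 399.5 -356.8  270.1] yawY 10.6 F [ 0.5 -1.6 -0.3] w 61.4 q [-0.7   0.36  1.63 -0.09  1.39  0.73]
218 187 191 [ 486. -329.  169.]
219 186 192 [ 489. -330.  169.]
220 186 192 [ 494. -330.  170.]
221 186 192 [ 496. -330.  166.]
222 186 193 [ 500. -330.  165.]
223 187 193 [ 500. -329.  161.]
224 187 193 [ 500. -329.  158.]
225 187 193 [ 500. -330.  155.]
226 188 194 [ 498. -328.  147.]
227 188 193 [ 501. -331.  146.]
228 189 192 [ 500. -332.  141.]
229 191 191 [ 505. -330.  142.]
115 [588.75654547 -56.92586082  92.88129559] [557.73138701 -83.91179288  88.0229274 ] [616.02706706 -29.71812786  98.73862964]
108 [584.97479621  61.13493716  92.93199267] [555.09793752  33.45027617  88.07562751] [614.77035887  88.49480255  99.94238363]
```

View pics/s47.png

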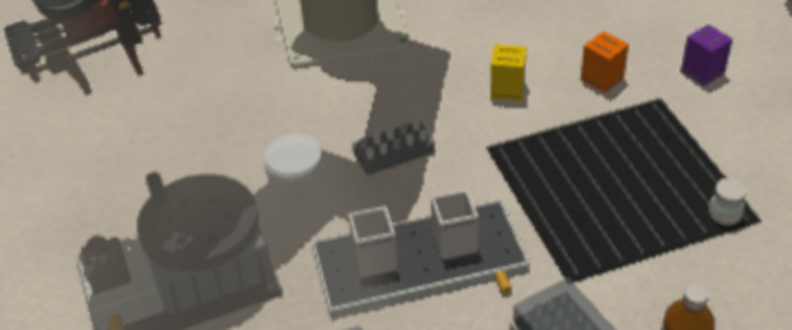

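View pics/s48.png

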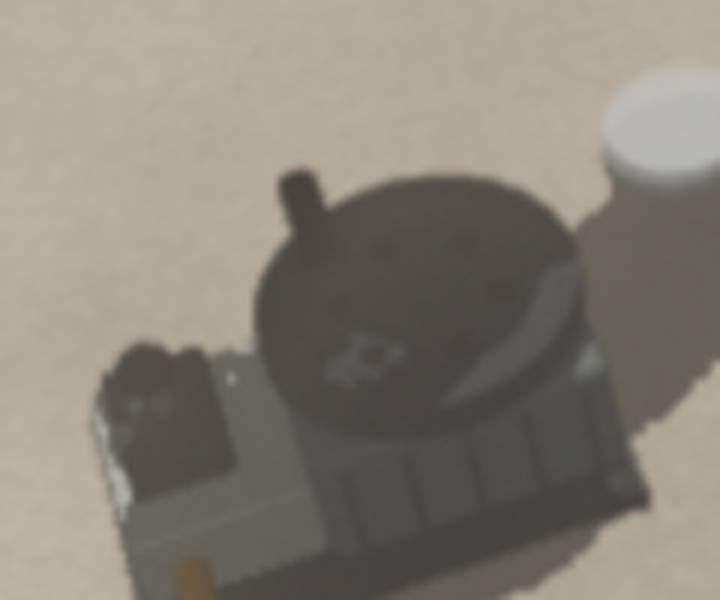

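>>> send_rows([
  [-3,0,0,0],
  [-3,0,0,0],
  [-3,0,0,0],
  [-3,0,0,0],
  [-2,0,0,0],
  [-2,0,0,0],
])

```text
t: 34.88
ee_pos: [398.4, -355.2, 280.1]
orientation: [1.041, 1.549, -1.194]
ft_force: [-0.3, 0.2, -0.1]
width: 61.4
```

Run:
```python
from h import *
st()
b=ctrl.get_image('scene');C=cloud(b)
m=(C[:,:,2]>140)&(C[:,:,2]<180)&(abs(C[:,:,0]-505)<35)&(abs(C[:,:,1]+335)<35); v,u=np.nonzero(m)
for k in sorted(set(v))[:5]: print(k,u[v==k].min(),u[v==k].max(),np.median(C[k,u[v==k]],0).round(0))
for y in(-57,63):
  m=(abs(C[:,:,2]-94)<6)&(abs(C[:,:,0]-588)<50)&(abs(C[:,:,1]-y)<45);print(C[m].mean(0))
print(ctrl.close_job())
```

```text
t34.9 tcp [ 398.4 -355.2  280.1] yawY 10.7 F [-0.3  0.2 -0.1] w 61.4 q [-0.7   0.35  1.62 -0.09  1.42  0.72]
218 187 191 [ 486. -331.  170.]
219 186 192 [ 492. -330.  168.]
220 186 192 [ 495. -330.  169.]
221 186 192 [ 498. -330.  169.]
222 186 193 [ 499. -330.  164.]
[587.4947231  -56.14482064  92.69025594]
[585.0053736   62.47831249  92.93800834]
the job is handed in; nothing more can be done
None
```

I did all three steps and handed the job in at about 35 s; it reports no verdict, so the positions below are my own camera measurements.

- **Pots:** only two white pots were on the mat, with no third in view. I tipped each over in two pushes, gripped it and set it mouth up on the plate. Their centres last measured about (587, −56) and (585, 62) mm, against a plate centre near (588, 3) mm. That is well within the limits.
- **Vent lever:** I pushed it until it met the stop, at about 10 N. The ball's place in the image matches a lever angle of about 1.0 rad.
- **Flywheel:** I took it past its resistance peak and let go at about 1.3 rad, judged from the peg's position relative to where it started. It stayed there over the last readings, half a second apart.
- **Jar and robot:** the jar was still standing in the last picture, and the arm was clear of everything (force about 0 N).

- **Slide on the mat:** the second pot slid about 13 mm before it tipped.
- **Tool tilt:** the tool tilted about 14° under load while turning the wheel. Because of that, the arm's own pose gave the wheel angle as about 1.2 to 1.27 rad, slightly less than the camera's 1.3 to 1.37 rad. Both lie within the allowed range.

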